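Tip out the solder reels and weigh out a batch

ROBOT

A 6-joint arm with a two-finger parallel gripper is mounted at the origin on the work surface. World frame = base frame: x ahead of the robot, y to its left, z up, the work surface at z = 0. Lengths are in m, angles in rad, forces in N, time in s.
With the tool pointing down it reaches from about 0.35 to 0.975 m from the base axis. Payload 4.9 kg.
Tool frame: the origin (TCP) lies at the very end of the fingers, on their centre line; the grasp point (between the pads) lies 19 mm behind it (manip.grip_depth is the distance from the TCP to the grasp point, in m); z points along the fingers, x is the direction in which the jaws open and shut, and the axes are right-handed (so a half turn about z gives the same grasp; the last joint's range is limited). The gripper opens to 85 mm and grips with 20 to 120 N. Pads are 22 mm wide; open, the fingers measure 114 mm over their backs; the gripper's body (76 mm by 85 mm) begins 54 mm behind the grasp point. The pads swing forward as they close: fully open they stand 13 mm farther back than shut.
Start: joints at [1.196, 0.053, 1.613, -0, 1.476, -0.119], TCP at [0.158, 0.605, 0.231] pointing down, gripper open.
Joint ranges: [-3.01, 3.01], [-1.01, 2.22], [0.06, 2.58], [-1.02, 4.17], [0.09, 2.62], [-3.14, 3.14]. Speed limits (rad/s): [2.57, 2.57, 3.14, 3.14, 3.14, 3.14].

INTERFACE

Orientations are given as a unit quaternion [w, x, y, z].
In Python, from plant import manip gives the robot as it stands. The module is installed in compiled form; this text tells all that it offers.
- The arm moves only by the shell command python3 -m crank 'ROWS' [OPENING]. ROWS is JSON, a list of rows, each a list of 4 numbers: the shift along the tool's x, y, z in cm, then the turn about the tool's z in units of 6 degrees (1.0 is 6 degrees). A call has 1 to 10 rows; each row shifts and turns the commanded pose from where the row before left it, along the tool's axes as they then stand; what a row does not reach is not made up. A row lasts 1/12 s, in which the tool goes at most 41.7 mm and 7.16 degrees, less where a joint would pass 70% of its speed; a pose out of reach is approached as far as the arm can. A call with a gripper value outside its range is refused whole. OPENING is the opening, from 0 (shut) to 1 (fully open), set as the call begins (- or left out, the last holds). The fingers move at their own pace and stop on an object; the grip force is fixed at half the most. Time passes only in rows, so rows that do not move let the fingers close. It gives the time, the measured TCP pose, the force and the opening at its end, in the units of the state.
- manip.state(): the state, without advancing time (a new reading comes with each control period).
- manip.grab_frame(name): name is "scene" or "top" or "wrist"; returns a dict with "img" (400x640x3 uint8, red, green, blue), "intrinsics" (3x3 intrinsics, pixels), "position" and "orientation" of the camera in the world. Camera axes: x right, y up, looking along -z (the intrinsics and any distortion apply to the point x, -y, -z); pixel columns grow to the right and rows downward; lengths in m; the calibration is good to about 2 mm. A picture is of the moment at which its call begins. There is no depth.
- manip.job_done(): hands the job in, once; it reports no verdict.
The state is a dict: "time": time; "joint_pos": joint angles; "joint_vel": joint speeds; "joint_efforts": joint torques, N m; "tool_pos": TCP position; "tool_rot": TCP orientation; "contact_force": force on the tool from outside, world axes, zero at the start; "ft_torque": the same for the moment, N m; "gripper_width": opening from 0.0 (shut) to 1.0 (fully open).
Only numpy, scipy, OpenCV 4.12 (cv2) and the standard library are available. Lean on these libraries where they do the work, as an engineer would, in place of code of your own. Each camera call takes 0.05 s, during which the arm holds its last target.

TASK

Pull the tilt-out bin by its bar handle all the way forward to its stop so that every solder reel rolls out into the trough, and swing the empty bin back fully shut. Lay reels on the sprung scale's pan until its pointer stands level with the grey marker clip, and put all the reels left over into the open white tray. Leave the other things on the bench where they are.

Things in the scene. Friction and masses are not known exactly. Their poses are not given: they have to be found in the camera images.
- bin (a joint): the tilt-out bin's angle about its level pivot, rad: 0 = fully shut (pushed back), 0.62 = pulled forward to its stop, where its floor slopes down and the reels roll out. Stiff hinge (about 0.45 N m of friction): it stays where it is left
- bin_handle (a point): middle of the bin's bar handle: a level round steel bar, 12 mm thick, 73 mm long, parallel to the bin's pivot (along the y axis of station), carried at its two ends by thin rods, free above. With the bin shut it is 140 mm above the pivot and 30 mm forward of it, and it travels forward and down on an arc about the pivot. Free room to pinch it from above with fingers either side
- bin_pivot (a point): the bin's pivot line, 98 mm above the table; the bin turns about the y axis of station through this point, the handle going towards that body's -x
- station: the fixed stand with the bin and the trough (480 x 110 mm base plate). Origin on the table right below the bin's pivot; the bin opens and the reels roll towards its own -x; its y axis is level and parallel to the pivot, handle bar and the reels' axes; z up
- trough_stop (a point): lower end of the trough's floor, at its end plate (plate 24 mm high): the first reel comes to rest against this plate. The aluminium trough is 66 mm wide inside with side rails only 8 mm high, falls 13 degrees towards the end plate and is 300 mm long, so all reels lie in it in a row touching one another, axes across it
- pan (a joint): how far the sprung pan has sunk, m: 0 empty, up to 0.068. It sinks about 12 mm for each reel; the reels differ in weight by up to 10 %
- pan_floor (a point): centre of the upper face of the steel scale pan's floor (moves with the pan; 112 mm above the table when empty). Pan 84 mm along its x, 162 mm along its y, with five 4 mm thick ribs along x, 39.2 mm apart from y = -78.4 mm to +78.4 mm (6 mm high, the two outer ones 12 mm), which leave four lanes centred at y = -58.8, -19.6, 19.6 and 58.8 mm; each lane takes one reel with its axis along x. 6 mm rims at the ends of the lanes
- pointer (a point): tip of the pan's flat black pointer, which sinks with the pan in front of the scale's white post (the post, 125 mm high, stands beyond the pan's +y end)
- clip_mid (a point): middle of the grey marker clip on the scale's post, a 17 mm high block at a height that differs from day to day: the pointer is at the mark while its tip is level with the clip, at most 8.5 mm above or below this point
- tray: loose open white tray for left-over reels, 148 mm (x) by 196 mm (y), walls 4 mm thick and 28 mm high, floor 4 mm; origin at the centre of its underside
- reel1_center (a point): centre of a solder reel: a cylinder 36 mm in diameter and 60 mm long with black flanges, about 150 g; its axis is this point's y axis. It can be gripped across its two flat ends (60 mm). At the start it lies in the bin. There are four or five reels; absent ones give None
- reel2_center (a point): centre of another reel, just like reel1 (may be absent)
- reel3_center (a point): centre of another reel, just like reel1 (may be absent)
- reel4_center (a point): centre of another reel, just like reel1 (may be absent)
- reel5_center (a point): centre of another reel, just like reel1 (may be absent)
- meter: multimeter, 150 x 75 x 35 mm: bystander, not part of the job; origin at the centre of its underside
- jar: amber jar, 56 mm in diameter, 85 mm high: bystander, not part of the job; origin at the centre of its underside
- cup: white cup, 70 mm wide, 90 mm high: bystander, not part of the job; origin at the centre of its underside
- board: green circuit board, 100 x 140 mm, 25 mm high: bystander, not part of the job; origin at the centre of its underside
- sink: finned aluminium heat sink, 90 x 70 x 30 mm: bystander, not part of the job; origin at the centre of its underside
Mind the look-alikes: they are no part of the job. Leave any pink or purple look-alike of the part that bears reel4_center alone.

How it is judged:
On the way, in this order (a step that is already met when the one before it is completed fails the run):
1. the bin is pulled forward to its stop and every reel has rolled out of it into the trough (value of joint bin above 0.56 rad and x of reel1_center in the frame of station between -0.305 and 0 m and y of reel1_center in the frame of station between -0.04 and 0.04 m and z of reel1_center in the frame of station between 0.03 and 0.14 m and x of reel2_center in the frame of station between -0.305 and 0 m and y of reel2_center in the frame of station between -0.04 and 0.04 m and z of reel2_center in the frame of station between 0.03 and 0.14 m and x of reel3_center in the frame of station between -0.305 and 0 m and y of reel3_center in the frame of station between -0.04 and 0.04 m and z of reel3_center in the frame of station between 0.03 and 0.14 m and x of reel4_center in the frame of station between -0.305 and 0 m and y of reel4_center in the frame of station between -0.04 and 0.04 m and z of reel4_center in the frame of station between 0.03 and 0.14 m and x of reel5_center in the frame of station between -0.305 and 0 m and y of reel5_center in the frame of station between -0.04 and 0.04 m and z of reel5_center in the frame of station between 0.03 and 0.14 m), for 0.3 s.
2. with reels on the pan, the scale's pointer stands level with the marker clip (z of pointer in the frame of clip_mid between -0.0095 and 0.0095 m and velocity of joint pan between -0.01 and 0.01 m/s), for 0.5 s.
At the end, for the whole second after the job is handed in: The bin is shut (within 0.08 rad), the pointer's tip is within 9.5 mm of the height of the clip's middle and at rest (pan slower than 10 mm/s), and every reel lies either on the scale pan or in the white tray (all of step 2 and value of joint bin below 0.08 rad and ((x of reel1_center in the frame of pan_floor between -0.045 and 0.045 m and y of reel1_center in the frame of pan_floor between -0.085 and 0.085 m and z of reel1_center in the frame of pan_floor between 0.008 and 0.05 m) or (x of reel1_center in the frame of tray between -0.075 and 0.075 m and y of reel1_center in the frame of tray between -0.1 and 0.1 m and z of reel1_center in the frame of tray between 0.008 and 0.06 m)) and ((x of reel2_center in the frame of pan_floor between -0.045 and 0.045 m and y of reel2_center in the frame of pan_floor between -0.085 and 0.085 m and z of reel2_center in the frame of pan_floor between 0.008 and 0.05 m) or (x of reel2_center in the frame of tray between -0.075 and 0.075 m and y of reel2_center in the frame of tray between -0.1 and 0.1 m and z of reel2_center in the frame of tray between 0.008 and 0.06 m)) and ((x of reel3_center in the frame of pan_floor between -0.045 and 0.045 m and y of reel3_center in the frame of pan_floor between -0.085 and 0.085 m and z of reel3_center in the frame of pan_floor between 0.008 and 0.05 m) or (x of reel3_center in the frame of tray between -0.075 and 0.075 m and y of reel3_center in the frame of tray between -0.1 and 0.1 m and z of reel3_center in the frame of tray between 0.008 and 0.06 m)) and ((x of reel4_center in the frame of pan_floor between -0.045 and 0.045 m and y of reel4_center in the frame of pan_floor between -0.085 and 0.085 m and z of reel4_center in the frame of pan_floor between 0.008 and 0.05 m) or (x of reel4_center in the frame of tray between -0.075 and 0.075 m and y of reel4_center in the frame of tray between -0.1 and 0.1 m and z of reel4_center in the frame of tray between 0.008 and 0.06 m)) and ((x of reel5_center in the frame of pan_floor between -0.045 and 0.045 m and y of reel5_center in the frame of pan_floor between -0.085 and 0.085 m and z of reel5_center in the frame of pan_floor between 0.008 and 0.05 m) or (x of reel5_center in the frame of tray between -0.075 and 0.075 m and y of reel5_center in the frame of tray between -0.1 and 0.1 m and z of reel5_center in the frame of tray between 0.008 and 0.06 m))); the robot touches nothing.
It fails at once if a bystander (multimeter, jar, cup, circuit board, heat sink) is knocked more than 6 cm from its place (distance of any of meter, jar, cup, board, sink from where it was at the start of the episode above 0.06 m).
Of reel1, reel2, reel3, reel4, reel5 only 4 to 5 are there at a start; the rules pass over those that are not, and their reading is None.
At some moment in a run one of tray may be knocked a few centimetres aside while the robot is not near it.
Once in a run the grip may slacken for a moment while it holds something.
It also fails if it takes over 200 s, if anything falls off the work surface, if the arm or the gripper's body presses on something with over 40 N, if the wrist force passes 120 N, or if a joint passes its speed limit or range.

## Working session

There is one attempt and no reset: what is moved stays moved. The work goes in short steps, Python scripts to look and compute and a shell command to move; the robot and the scene stay as the last step left them, time stands still between calls to the robot, and variables do not carry over. Pictures are saved under pics/ and viewed, and the job is handed in when it is done.

```bash
mkdir -p pics; cat > h.py <<'E'
import numpy as np, cv2
from plant import manip
from scipy.spatial.transform import Rotation as R
def Rq(q): return R.from_quat([q[1],q[2],q[3],q[0]]).as_matrix()
def shot(name,fn=None):
    f=manip.grab_frame(name)
    if fn: cv2.imwrite('pics/'+fn,cv2.cvtColor(f['img'],cv2.COLOR_RGB2BGR))
    return f
def ray(f,u,v):
    K=np.array(f['intrinsics']); d=np.array([(u-K[0,2])/K[0,0],-(v-K[1,2])/K[1,1],-1.])
    return np.array(f['position']),Rq(f['orientation'])@d
def onz(f,u,v,z):
    p,d=ray(f,u,v); return p+d*(z-p[2])/d[2]
def proj(f,P):
    K=np.array(f['intrinsics']); c=Rq(f['orientation']).T@(np.array(P)-np.array(f['position']))
    return np.array([K[0,0]*c[0]/-c[2]+K[0,2],K[1,1]*c[1]/c[2]+K[1,2]])
def tri(f,a,g,b):
    p,d=ray(f,*a);q,e=ray(g,*b);d/=np.linalg.norm(d);e/=np.linalg.norm(e)
    s=np.linalg.lstsq(np.array([d,-e]).T,q-p,rcond=None)[0]
    A=p+s[0]*d;B=q+s[1]*e
    return (A+B)/2,np.linalg.norm(A-B)
E
python3 - <<'E'
from h import *
for n in ['scene','top','wrist']:
    f=shot(n,n+'0.png'); print(n,{k:np.round(v,3).tolist() for k,v in f.items() if k!='img'}, f.keys())
s=manip.state();print({k:np.round(v,3).tolist() for k,v in s.items()})
E
```

```text
scene {'intrinsics': [[436.318, 0.0, 317.081], [0.0, 436.318, 201.37], [0.0, 0.0, 1.0]], 'position': [1.186, 0.539, 1.341], 'orientation': [0.416, 0.138, 0.278, 0.855]} dict_keys(['img', 'intrinsics', 'position', 'orientation'])
top {'intrinsics': [[421.5, 0.0, 321.066], [0.0, 421.5, 198.444], [0.0, 0.0, 1.0]], 'position': [0.383, -0.008, 1.378], 'orientation': [-0.701, -0.035, 0.048, 0.711]} dict_keys(['img', 'intrinsics', 'position', 'orientation'])
wrist {'intrinsics': [[330.443, 0.0, 316.799], [0.0, 330.443, 201.877], [0.0, 0.0, 1.0]], 'position': [0.083, 0.625, 0.373], 'orientation': [0.782, -0.122, -0.092, 0.604]} dict_keys(['img', 'intrinsics', 'position', 'orientation'])
{'time': 0.15, 'joint_pos': [1.196, 0.053, 1.614, 0.0, 1.476, -0.119], 'joint_vel': [0.001, -0.002, -0.006, -0.0, -0.001, -0.001], 'joint_efforts': [0.001, -39.425, -37.072, -0.0, 0.005, 0.0], 'tool_pos': [0.158, 0.604, 0.23], 'tool_rot': [0.0, 0.792, 0.611, -0.001], 'contact_force': [-0.205, -0.56, -0.226], 'ft_torque': [0.065, 0.032, -0.003], 'gripper_width': 1.003}
```

View pics/scene0.png

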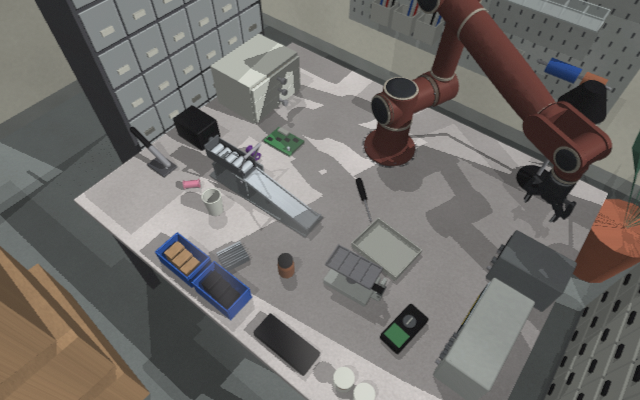

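View pics/top0.png

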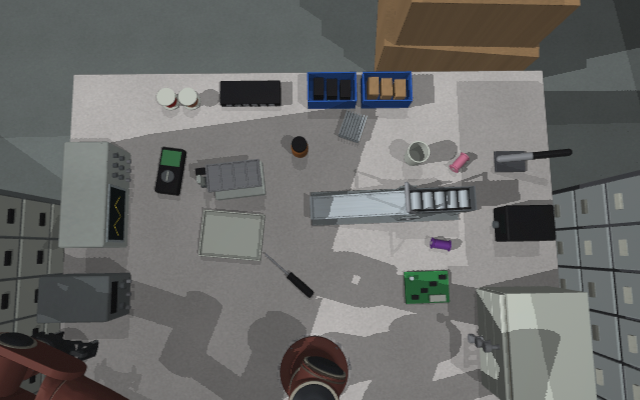

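View pics/wrist0.png

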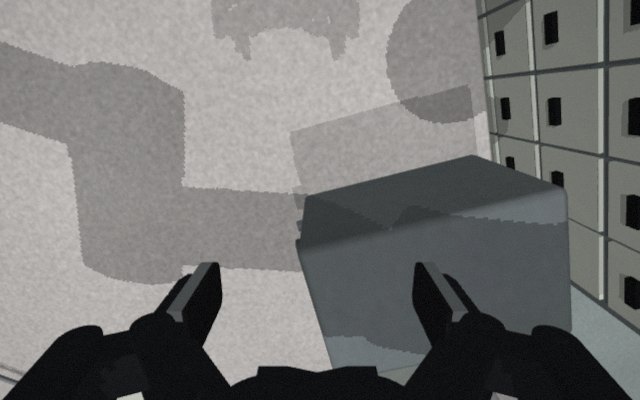

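Top view: station from trough end (313,207) to bin (470,200) with silvery reels; pan (235,178), tray (232,234). Look-alikes: pink cylinder (459,162), purple cylinder (440,243). Now a closer crop.

```bash
python3 - <<'E'
import cv2
a=cv2.imread('pics/top0.png');b=cv2.imread('pics/scene0.png')
cv2.imwrite('pics/c1.png',cv2.resize(a[140:260,300:500],None,fx=4,fy=4,interpolation=cv2.INTER_CUBIC))
cv2.imwrite('pics/c2.png',cv2.resize(a[140:270,150:280],None,fx=4.5,fy=4.5,interpolation=cv2.INTER_CUBIC))
cv2.imwrite('pics/c3.png',cv2.resize(b[120:240,170:330],None,fx=5,fy=5,interpolation=cv2.INTER_CUBIC))
cv2.imwrite('pics/c4.png',cv2.resize(b[210:320,310:440],None,fx=5,fy=5,interpolation=cv2.INTER_CUBIC))
E
```

```text
(no output)
```

View pics/c1.png

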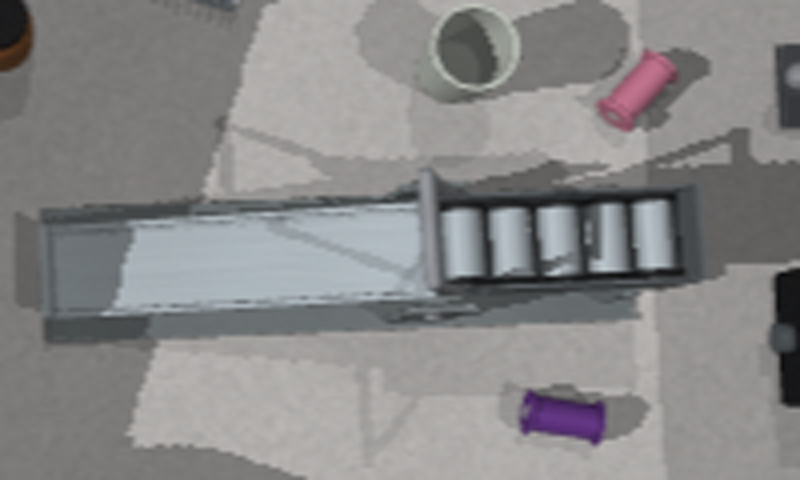

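View pics/c2.png

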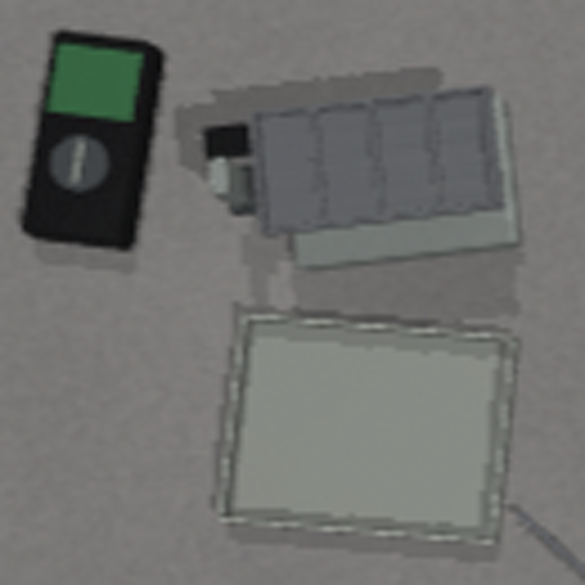

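View pics/c3.png

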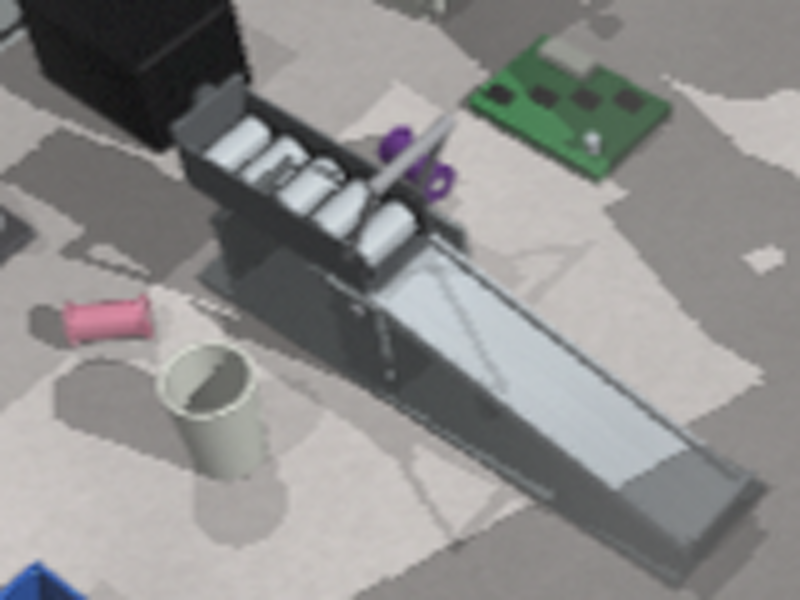

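View pics/c4.png

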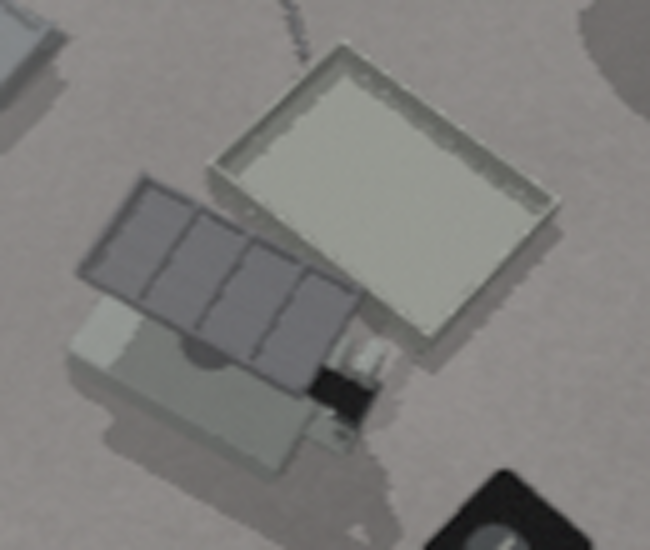

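```bash
python3 - <<'E'
from h import *
t=manip.grab_frame('top');s=manip.grab_frame('scene')
T=lambda u,v:(300+u/4-.375,140+v/4-.375); S=lambda u,v:(170+u/5-.4,120+v/5-.4)
# bar ends: world +x end (top of image) / near-robot end
for a,b in (((428,172),(372,190)),((434,290),(455,118))):
    print('bar',tri(t,T(*a),s,S(*b)))
# trough end plate corners at z~? and trough rails
for a,b in (((43,213),(690,555)),((46,318),(760,487))):
    print('end',tri(t,T(*a),s,S(*b)))
for a,b in (((697,188),(177,133)),((697,283),(240,85))):
    print('binback',tri(t,T(*a),s,S(*b)))
P=lambda u,v:(150+u/4.5-.39,140+v/4.5-.39); Q=lambda u,v:(310+u/5-.4,210+v/5-.4)
for n,a,b in (('pan +x+y',(256,114),(300,393)),('pan +x-y',(489,88),(80,270)),('pan -x-y',(503,208),(145,178)),('pan-x+y',(268,235),(360,293)),
 ('tray+x+y',(240,312),(430,345)),('tray+x-y',(518,342),(210,165)),('tray-x-y',(495,545),(343,43)),('tray-x+y',(220,522),(558,205)),
 ('ptr',(206,142),(352,425)),('ptr2',(206,142),(377,400))):
    print(n,tri(t,P(*a),s,Q(*b)))
E
```

```text
bar (array([ 0.55712685, -0.26299187,  0.23640298]), np.float64(0.00447299707991856))
bar (array([ 0.47518361, -0.2626737 ,  0.23937075]), np.float64(0.005878639970609692))
end (array([0.55661934, 0.00549569, 0.03811507]), np.float64(0.010140210353217254))
end (array([0.47340199, 0.00402228, 0.02551255]), np.float64(0.009714930478345415))
binback (array([ 0.5556481 , -0.48140372,  0.14810116]), np.float64(0.0065450108817325285))
binback (array([ 0.48724195, -0.48226747,  0.1422638 ]), np.float64(0.0006067490352867931))
pan +x+y (array([0.63739379, 0.3165779 , 0.11522329]), np.float64(0.004928268480452192))
pan +x-y (array([0.65333536, 0.16022518, 0.11484959]), np.float64(0.005379050774165688))
pan -x-y (array([0.57187413, 0.15126114, 0.11029084]), np.float64(0.0054910558944241275))
pan-x+y (array([0.55575715, 0.30780886, 0.11149941]), np.float64(0.004168129024553849))
tray+x+y (array([0.51297642, 0.34889764, 0.02164688]), np.float64(0.003545021839728406))
tray+x-y (array([0.48858639, 0.15187749, 0.01737714]), np.float64(0.005409749178338948))
tray-x-y (array([0.34453875, 0.16827828, 0.01770133]), np.float64(0.006097359928728987))
tray-x+y (array([0.36439511, 0.36147638, 0.01689564]), np.float64(0.00329997929808269))
ptr (array([0.62421743, 0.35255521, 0.09501497]), np.float64(0.0017639318080398072))
ptr2 (array([0.61602761, 0.35277936, 0.11759982]), np.float64(0.013468669578522871))
```

```bash
python3 -m crank '[[0,0,-3,-0.8],[0,0,-3,-0.8],[0,0,-3,-0.85],[0,0,0,0]]' 1; cat >yaw.py <<'E'
from h import *
s=manip.state();M=Rq(s['tool_rot']);print(np.round(s['tool_pos'],4),'yaw',np.degrees(np.arctan2(M[1,0],M[0,0])),'F',np.round(s['contact_force'],1),'w',round(float(s['gripper_width']),3),'t',s['time'],np.round(s['joint_pos'],2))
E
python3 yaw.py
```

```text
time: 0.58
tool_pos: [0.159, 0.6069, 0.3297]
tool_rot: [-0.002, 0.706, 0.708, 0.006]
contact_force: [-0.3, 0.2, 1.4]
gripper_width: 1.001
[0.159  0.6069 0.3297] yaw 90.1968898484207 F [-0.3  0.2  1.4] w 1.001 t 0.5833 [ 1.2   0.01  1.49 -0.    1.62 -0.38]
```

```bash
python3 -m crank '[[-3,2.5,0,0],[-3,2.5,0,0],[-3,2.5,0,0],[-3,2.5,0,0],[-3,2.5,0,0],[-3,2.5,0,0],[-3,2.5,0,0],[-3,2.5,0,0],[-3,2.5,0,0],[-3,2.5,0,0]]'; python3 yaw.py
python3 -m crank '[[-3,1,0,0],[-3,1,0,0],[-3,1,0,0],[-3,1,0,0],[-3,1,0,0],[-3,1,0,0],[-3,1,0,0],[-3,1,0,0],[-3,1,0,0],[-3,1,0,0]]'; python3 yaw.py
```

```text
time: 1.42
tool_pos: [0.4092, 0.3032, 0.3213]
tool_rot: [0.0, 0.707, 0.707, 0.0]
contact_force: [-0.4, 0.3, -0.1]
gripper_width: 0.999
[0.4092 0.3032 0.3213] yaw 90.02573596795563 F [-0.4  0.3 -0.1] w 0.999 t 1.4167 [ 0.49 -0.27  1.76  0.    1.65 -1.08]
time: 2.25
tool_pos: [0.5087, 0.0034, 0.3212]
tool_rot: [0.0, 0.707, 0.707, 0.0]
contact_force: [0.2, -0.4, 0.2]
gripper_width: 0.999
[0.5087 0.0034 0.3212] yaw 90.00974765560717 F [ 0.2 -0.4  0.2] w 0.999 t 2.25 [-0.14 -0.27  1.76  0.    1.65 -1.71]
```

Moves track well. Go to just beside the bar (above), then look with the wrist camera.

```bash
python3 -m crank '[[-3,0,0,0],[-3,0,0,0],[-3,0,0,0],[-3,0.2,0,0],[-3,0.3,0,0],[-3,0.2,0,0],[-3,0,0,0],[-3,0,0,0],[-1.5,0,0,0],[0,0,0,0]]'; python3 yaw.py; python3 - <<'E'
from h import *
shot('wrist','w1.png');shot('top','t1.png')
f=manip.grab_frame('wrist');print(f['position'])
for x in (.48,.516,.552): print(proj(f,(x,-.263,.238)))
E
```

```text
time: 3.08
tool_pos: [0.5153, -0.2526, 0.3206]
tool_rot: [-0.0, 0.708, 0.706, -0.0]
contact_force: [-0.6, 0.3, -0.2]
gripper_width: 1.002
[ 0.5153 -0.2526  0.3206] yaw 89.81908223892047 F [-0.6  0.3 -0.2] w 1.002 t 3.0833 [-0.59 -0.11  1.62 -0.    1.63 -2.15]
[ 0.43851968 -0.24891837  0.46334298]
[296.55322317 160.63594279]
[297.54864264 210.125957  ]
[298.45730421 255.30256326]
```

View pics/w1.png

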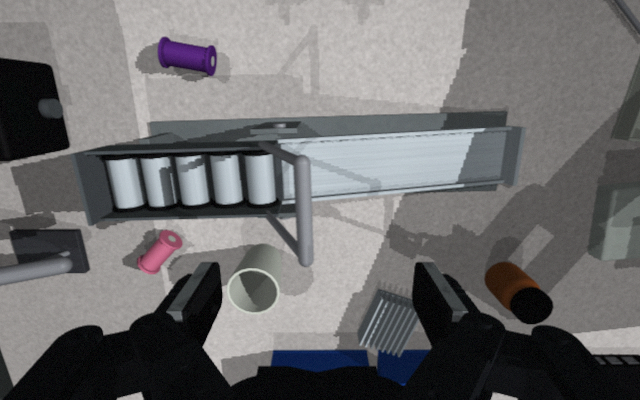

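```bash
python3 -m crank '[[-0.5,0,2,0],[0,0,2.5,0],[0,0,2.5,0],[0,0,2,0],[0,0,1.2,0],[0,0,0,0]]'; python3 yaw.py; python3 -m crank '[[0,0,0,0],[0,0,0,0],[0,0,0,0],[0,0,0,0],[0,0,0,0],[0,0,0,0]]' 0;  python3 -m crank '[[0,0,0,0],[0,0,0,0],[0,0,0,0],[0,0,0,0],[0,0,0,0],[0,0,0,0]]'; python3 - <<'E'
from h import *
shot('wrist','w2.png')
E
```

```text
time: 3.73
tool_pos: [0.5145, -0.2528, 0.2158]
tool_rot: [-0.003, 0.706, 0.708, -0.0]
contact_force: [0.2, -0.0, -0.3]
gripper_width: 1.002
[ 0.5145 -0.2528  0.2158] yaw 90.13764490912558 F [ 0.2 -0.  -0.3] w 1.002 t 3.7333 [-0.59 -0.06  1.75  0.    1.46 -2.16]
time: 4.23
tool_pos: [0.5162, -0.258, 0.2205]
tool_rot: [0.003, 0.707, 0.707, -0.002]
contact_force: [2.5, -12.4, -5.5]
gripper_width: 0.147
time: 4.73
tool_pos: [0.5162, -0.2579, 0.2206]
tool_rot: [0.003, 0.707, 0.707, -0.002]
contact_force: [1.2, -7.5, 0.7]
gripper_width: 0.113
```

View pics/w2.png

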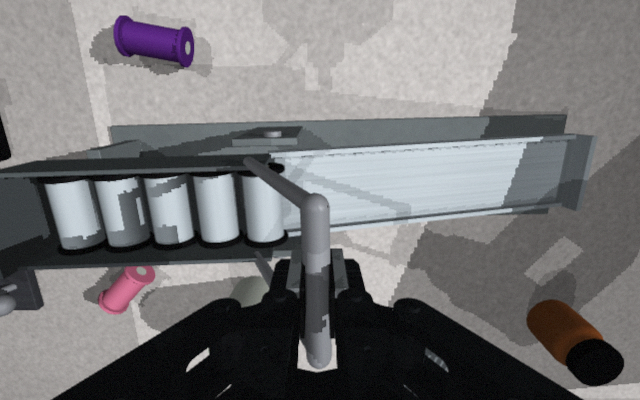

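```bash
python3 -m crank '[[0.43,0,0.1,0],[0.43,0,0.11,0],[0.43,0,0.13,0],[0.42,0,0.14,0],[0.42,0,0.15,0],[0.41,0,0.16,0],[0.41,0,0.18,0],[0.4,0,0.19,0],[0.39,0,0.2,0],[0.39,0,0.22,0]]'; python3 yaw.py
```

```text
time: 5.62
tool_pos: [0.5152, -0.2168, 0.2043]
tool_rot: [0.002, 0.707, 0.707, -0.003]
contact_force: [-2.5, -9.0, 0.0]
gripper_width: 0.114
[ 0.5152 -0.2168  0.2043] yaw 90.02753967996831 F [-2.5 -9.   0. ] w 0.114 t 5.6167 [-0.53 -0.09  1.8  -0.01  1.43 -2.1 ]
```

```bash
python3 -m crank '[[0.38,0,0.23,0],[0.37,0,0.24,0],[0.37,0,0.25,0],[0.36,0,0.26,0],[0.35,0,0.27,0],[0.34,0,0.28,0],[0.33,0,0.3,0],[0.33,0,0.3,0],[0.31,0,0.31,0],[0.3,0,0.32,0]]'; python3 yaw.py; python3 -m crank '[[0.25,0,0.28,0],[0.2,0,0.2,0],[0,0,0,0],[0,0,0,0],[0,0,0,0],[0,0,0,0],[0,0,0,0],[0,0,0,0],[0,0,0,0],[0,0,0,0]]'; python3 yaw.py; python3 - <<'E'
from h import *
shot('wrist','w3.png');f=shot('scene')
cv2.imwrite('pics/s3.png',cv2.resize(f['img'][110:250,170:340,::-1],None,fx=4,fy=4,interpolation=cv2.INTER_CUBIC))
E
```

```text
time: 6.45
tool_pos: [0.5146, -0.1869, 0.1809]
tool_rot: [0.006, 0.707, 0.707, -0.008]
contact_force: [-20.1, -25.0, 24.6]
gripper_width: 0.115
[ 0.5146 -0.1869  0.1809] yaw 90.02355976924856 F [-20.1 -25.   24.6] w 0.115 t 6.45 [-0.48 -0.1   1.85 -0.02  1.39 -2.04]
time: 7.28
tool_pos: [0.5147, -0.187, 0.1809]
tool_rot: [0.009, 0.708, 0.706, -0.01]
contact_force: [-22.7, -27.8, 27.5]
gripper_width: 0.114
[ 0.5147 -0.187   0.1809] yaw 89.91142893954272 F [-22.7 -27.8  27.5] w 0.114 t 7.2833 [-0.47 -0.1   1.85 -0.03  1.38 -2.04]
```

View pics/w3.png

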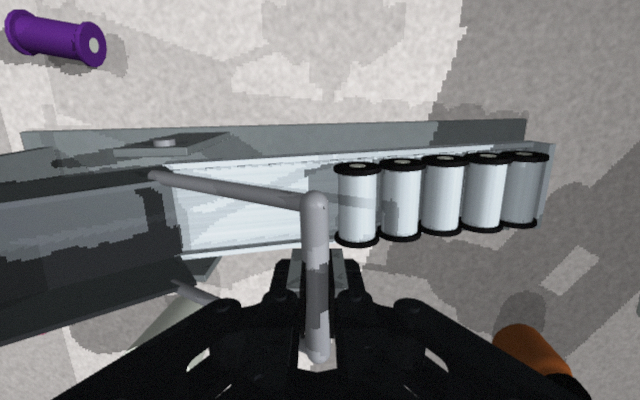

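View pics/s3.png

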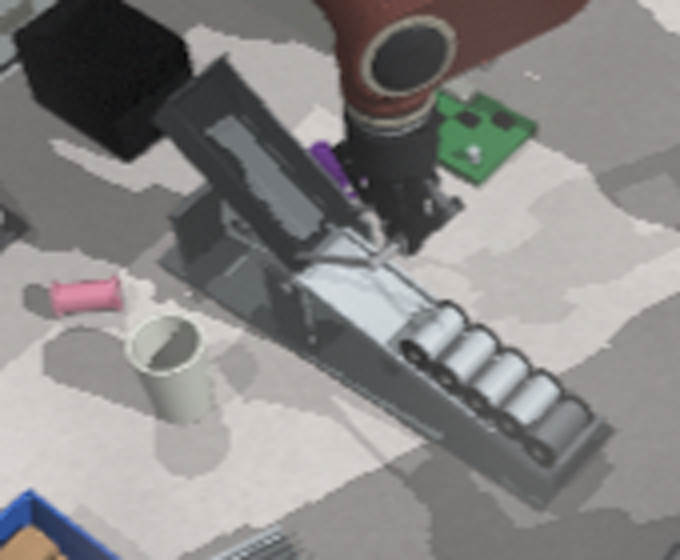

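All five reels are in the trough against the end plate, with the bin hard on its stop (37 N against the pull). Swing it back along the same arc.

```bash
python3 -m crank '[[-0.45,0,-0.48,0],[-0.61,0,-0.63,0],[-0.66,0,-0.6,0],[-0.69,0,-0.55,0],[-0.73,0,-0.51,0],[-0.75,0,-0.47,0],[-0.78,0,-0.42,0],[-0.81,0,-0.37,0],[-0.83,0,-0.31,0],[-0.85,0,-0.27,0]]'; python3 yaw.py; python3 -m crank '[[-0.86,0,-0.21,0],[-0.3,0,-0.04,0],[0,0,0,0],[0,0,0,0],[0,0,0,0]]'; python3 yaw.py
```

```text
time: 8.22
tool_pos: [0.5162, -0.2449, 0.221]
tool_rot: [-0.001, 0.706, 0.708, 0.001]
contact_force: [-7.9, 6.9, 13.0]
gripper_width: 0.111
[ 0.5162 -0.2449  0.221 ] yaw 90.15919978629191 F [-7.9  6.9 13. ] w 0.111 t 8.2167 [-0.57 -0.07  1.75  0.    1.46 -2.15]
time: 8.63
tool_pos: [0.5166, -0.2584, 0.2251]
tool_rot: [0.001, 0.707, 0.708, 0.0]
contact_force: [-7.3, 4.7, 13.8]
gripper_width: 0.116
[ 0.5166 -0.2584  0.2251] yaw 90.08275687938034 F [-7.3  4.7 13.8] w 0.116 t 8.6333 [-0.59 -0.06  1.73  0.    1.46 -2.16]
```

```bash
python3 -m crank '[[-0.4,0,0,0],[-0.3,0,0,0],[0,0,0,0],[0,0,0,0]]'; python3 yaw.py
```

```text
time: 8.97
tool_pos: [0.5167, -0.2628, 0.2261]
tool_rot: [-0.001, 0.706, 0.708, 0.002]
contact_force: [-9.9, 12.4, 19.2]
gripper_width: 0.112
[ 0.5167 -0.2628  0.2261] yaw 90.1358021727991 F [-9.9 12.4 19.2] w 0.112 t 8.9667 [-0.6  -0.05  1.73  0.01  1.47 -2.17]
```

```bash
python3 -m crank '[[0,0,0,0],[0,0,0,0],[0,0,0,0],[0,0,0,0],[0,0,0,0],[0,0,0,0],[0,0,0,0]]' 1; python3 yaw.py; python3 -m crank '[[0,0,-2,0],[0,0,-3,0],[0,0,-3,0],[0,0,-2,0],[0,0,0,0]]'; python3 yaw.py; python3 - <<'E'
from h import *
shot('wrist','w4.png')
E
```

```text
time: 9.55
tool_pos: [0.5157, -0.2651, 0.2193]
tool_rot: [-0.0, 0.707, 0.707, -0.0]
contact_force: [-0.7, 0.0, 0.1]
gripper_width: 1.002
[ 0.5157 -0.2651  0.2193] yaw 90.03420631133743 F [-0.7  0.   0.1] w 1.002 t 9.55 [-0.6  -0.05  1.73 -0.    1.46 -2.17]
time: 9.97
tool_pos: [0.5175, -0.2663, 0.3262]
tool_rot: [0.005, 0.707, 0.707, 0.001]
contact_force: [0.4, 0.1, -0.3]
gripper_width: 1.0
[ 0.5175 -0.2663  0.3262] yaw 90.04013861778026 F [ 0.4  0.1 -0.3] w 1.0 t 9.9667 [-0.6  -0.09  1.6   0.    1.62 -2.17]
```

View pics/w4.png

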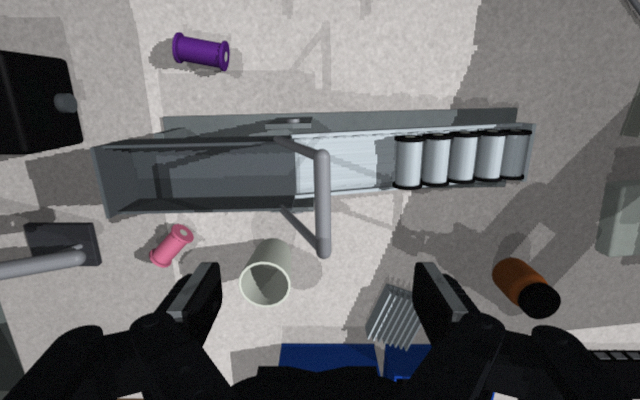

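```bash
python3 -m crank '[[3,0,0,0],[3,0,0,0],[3,0,0,0],[3,0,0,0],[3,0,0,0],[3,0,0,0],[2,0,0,0],[0,0,0,0]]'; python3 -m crank '[[0,0,0,1],[0,0,0,1.1],[0,0,0,1.1],[0,0,0,1.1],[0,0,0,1.1],[0,0,0,1.1],[0,0,0,1.1],[0,0,0,1.1],[0,0,0,1.1],[0,0,0,1.1]]'; python3 -m crank '[[0,0,0,1.1],[0,0,0,1],[0,0,0,1],[0,0,0,1],[0,0,0,0]]'; python3 yaw.py; python3 - <<'E'
from h import *
shot('wrist','w5.png');shot('top','t5.png');f=shot('scene')
cv2.imwrite('pics/s5.png',cv2.resize(f['img'][120:240,170:330,::-1],None,fx=5,fy=5,interpolation=cv2.INTER_CUBIC))
E
```

```text
time: 10.68
tool_pos: [0.5149, -0.0618, 0.3177]
tool_rot: [-0.002, 0.705, 0.709, -0.0]
contact_force: [-0.7, 0.9, 1.1]
gripper_width: 1.001
time: 11.52
tool_pos: [0.5152, -0.0659, 0.3178]
tool_rot: [-0.0, 0.978, 0.21, -0.001]
contact_force: [0.4, 0.4, 0.4]
gripper_width: 0.998
time: 11.93
tool_pos: [0.5152, -0.0658, 0.3179]
tool_rot: [-0.0, 1.0, -0.001, -0.001]
contact_force: [0.4, -0.2, 0.5]
gripper_width: 0.997
[ 0.5152 -0.0658  0.3179] yaw -0.10147063659874854 F [ 0.4 -0.2  0.5] w 0.997 t 11.9333 [-0.27 -0.24  1.74 -0.    1.64 -0.27]
```

View pics/w5.png

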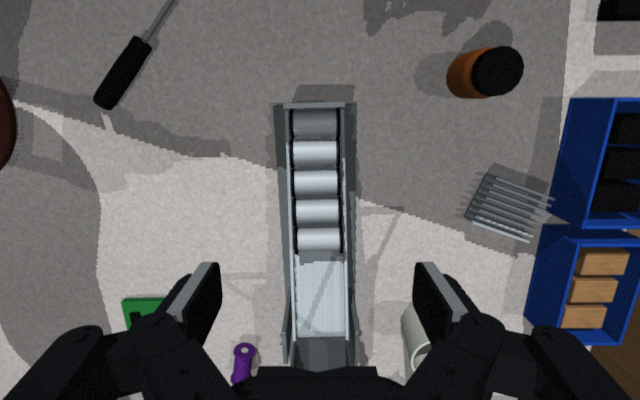

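View pics/s5.png

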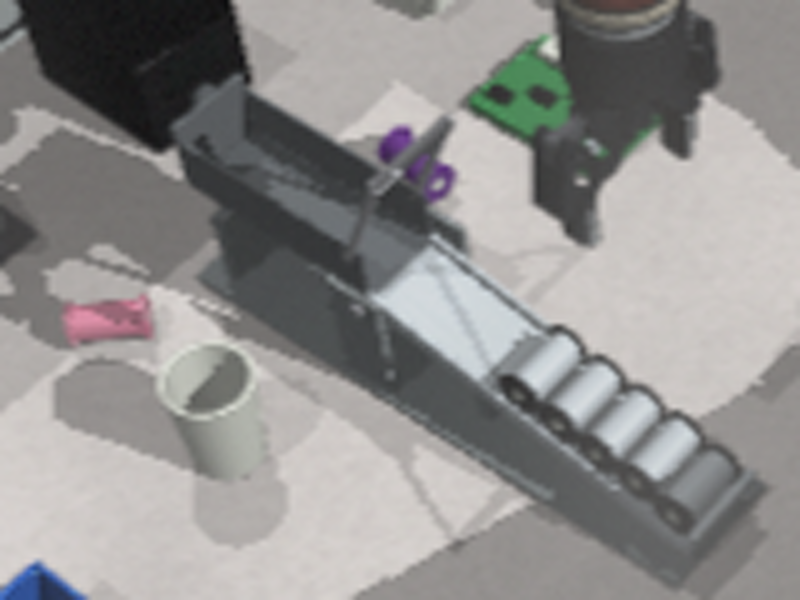

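```bash
python3 - <<'E'
from h import *
s=manip.grab_frame('scene');w=manip.grab_frame('wrist');t=manip.grab_frame('top')
S=lambda u,v:(170+u/5-.4,120+v/5-.4)
for u,v in ((517,387),(557,420),(597,451),(635,482),(677,515)):
    p,d=ray(s,*S(u,v));
    for xe in (.545,.548):
        print(np.round(p+d*(xe-p[0])/d[0],4),end=' ')
    print()
for z0,(u,v) in zip((.04,.048,.056,.064,.072),((316,123),(315.5,154),(316,182.5),(317.5,211),(320,239))):
    print([np.round(onz(w,u,v,z0+dz),4).tolist() for dz in (0,.01,.018)], np.round(onz(w,u-25.5,v,z0)[0],4),np.round(onz(w,u+25.5,v,z0)[0],4))
E
```

```text
[ 0.545  -0.1552  0.0897] [ 0.548  -0.152   0.0955] 
[ 0.545  -0.1181  0.0811] [ 0.548  -0.1151  0.087 ] 
[ 0.545  -0.0812  0.0753] [ 0.548  -0.0783  0.0812] 
[ 0.545  -0.0466  0.0678] [ 0.548  -0.0439  0.0737] 
[ 0.545  -0.0087  0.0612] [ 0.548  -0.0061  0.0672] 
[[0.5138, -0.0184, 0.04], [0.5138, -0.0177, 0.05], [0.5139, -0.0171, 0.058]] 0.4821 0.5455
[[0.5132, -0.0558, 0.048], [0.5133, -0.0541, 0.058], [0.5133, -0.0528, 0.066]] 0.4812 0.5452
[[0.5139, -0.0906, 0.056], [0.5139, -0.088, 0.066], [0.514, -0.086, 0.074]] 0.4816 0.5461
[[0.5158, -0.1259, 0.064], [0.5158, -0.1224, 0.074], [0.5158, -0.1196, 0.082]] 0.4834 0.5483
[[0.5191, -0.1612, 0.072], [0.519, -0.1567, 0.082], [0.5189, -0.1531, 0.09]] 0.4864 0.5518
```

```bash
python3 -m crank '[[0,3,0,0],[0,3,0,0],[0,2.8,0,0],[0,0,2,0],[0,0,2,0],[0,0,0,0]]'; python3 yaw.py; python3 - <<'E'
from h import *
import pickle
a=cv2.imread('pics/w5.png')
cv2.imwrite('pics/c5.png',cv2.resize(a[90:270,265:365],None,fx=4,fy=4,interpolation=cv2.INTER_CUBIC)[:600])
cv2.imwrite('pics/c5b.png',cv2.resize(a[150:270,265:365],None,fx=5,fy=5,interpolation=cv2.INTER_CUBIC))
f=shot('wrist','w6.png'); pickle.dump(f,open('w6.pkl','wb'))
E
```

```text
time: 12.73
tool_pos: [0.5138, -0.1529, 0.275]
tool_rot: [-0.002, 1.0, 0.0, -0.003]
contact_force: [-0.2, -0.9, -1.2]
gripper_width: 1.004
[ 0.5138 -0.1529  0.275 ] yaw 0.025331756642220208 F [-0.2 -0.9 -1.2] w 1.004 t 12.7333 [-0.43 -0.18  1.76 -0.    1.57 -0.43]
```

View pics/w6.png

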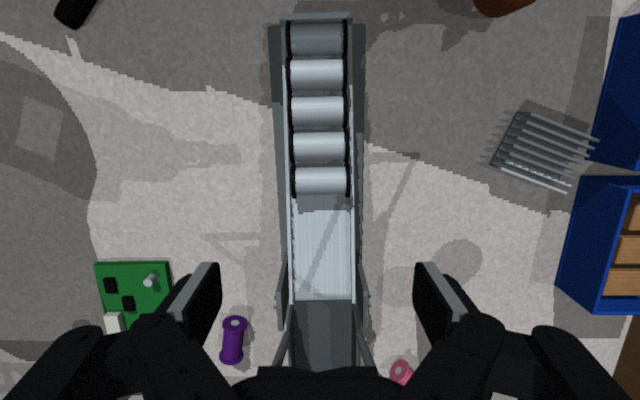

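View pics/c5b.png

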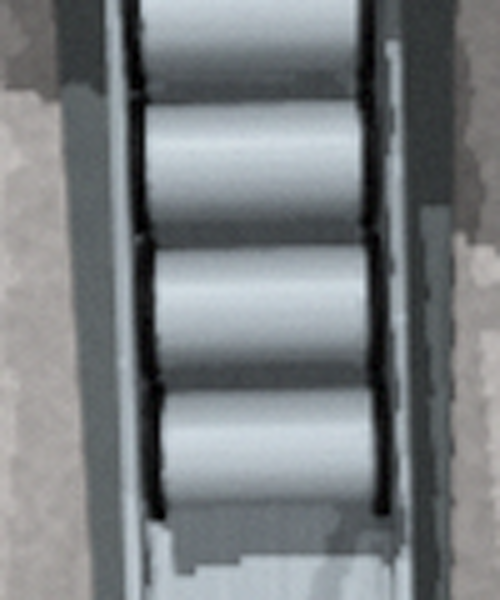

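```bash
python3 - <<'E'
import cv2
a=cv2.imread('pics/w6.png')
cv2.imwrite('pics/c6.png',cv2.resize(a[100:210,265:375],None,fx=5,fy=5,interpolation=cv2.INTER_CUBIC))
cv2.imwrite('pics/c6a.png',cv2.resize(a[5:115,265:375],None,fx=5,fy=5,interpolation=cv2.INTER_CUBIC))
a=cv2.imread('pics/w5.png')
cv2.imwrite('pics/c5a.png',cv2.resize(a[95:205,265:375],None,fx=5,fy=5,interpolation=cv2.INTER_CUBIC))
E
```

```text
(no output)
```

View pics/c6.png

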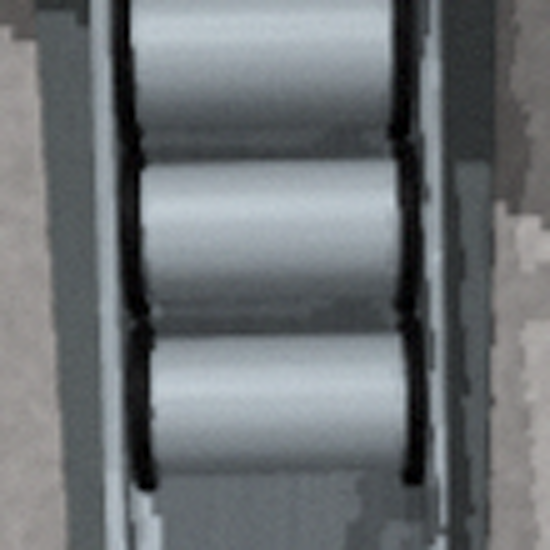

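View pics/c6a.png

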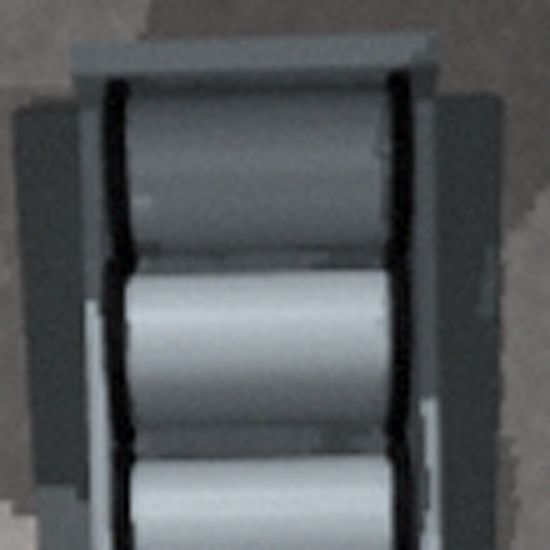

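View pics/c5a.png

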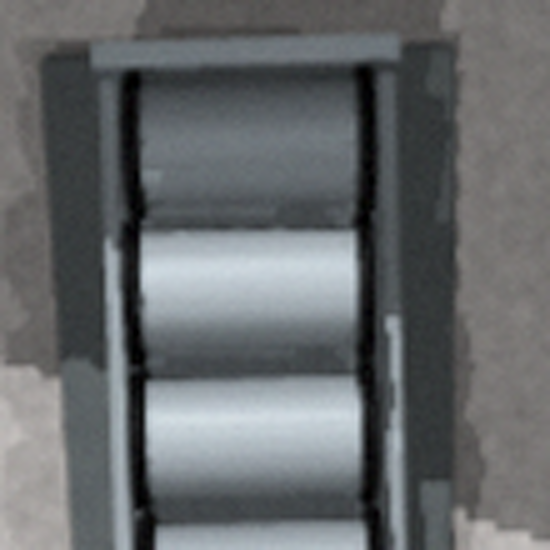

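```bash
python3 - <<'E'
from h import *
import pickle
f=pickle.load(open('w6.pkl','rb'));g=dict(f)
# w5 camera pose: same yaw, shifted by tool motion
g['position']=np.array(f['position'])+np.array([.5152,-.0658,.3179])-np.array([.5138,-.1529,.2750])
w6=((317,56.7),(317.7,92.7),(318.1,128.1),(319.7,162.1));w5=((315.3,138.9),(315.9,168.9),(316.7,197.1),(318,226.3))
print(f['position'])
for a,b in zip(w6,w5): print(tri(f,np.array(a)-.4,g,np.array(b)-.4))
E
```

```text
[ 0.51512197 -0.07467034  0.41756743]
(array([ 0.51142897, -0.03514194,  0.05528654]), np.float64(0.001133109754637941))
(array([ 0.51220553, -0.06978815,  0.06643915]), np.float64(0.0011110799089029163))
(array([ 0.51289086, -0.10449064,  0.06964608]), np.float64(0.0005761126103523443))
(array([ 0.5145904 , -0.13696932,  0.08525412]), np.float64(0.0005949987408780563))
```

```bash
python3 -m crank '[[0.2,0.2,3,-0.25],[0,0,3,0],[0,0,3,0],[0,0,3,0],[0,0,3,0],[0,0,2,0],[0,0,1.2,0],[0,0,0.8,0],[0,0,0,0],[0,0,0,0]]'; python3 yaw.py; python3 - <<'E'
from h import *
shot('wrist','w7.png')
E
```

```text
time: 13.62
tool_pos: [0.5187, -0.1554, 0.0911]
tool_rot: [0.0, 1.0, 0.014, 0.001]
contact_force: [0.9, 0.5, -0.4]
gripper_width: 0.997
[ 0.5187 -0.1554  0.0911] yaw 1.567340296070853 F [ 0.9  0.5 -0.4] w 0.997 t 13.6167 [-0.43 -0.02  1.93 -0.    1.23 -0.46]
```

View pics/w7.png

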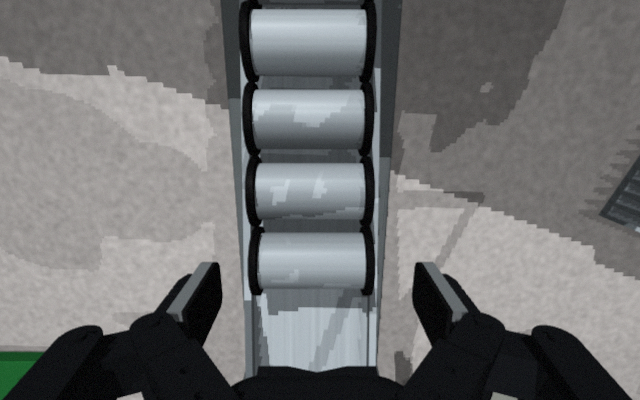

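```bash
python3 - <<'E'
from h import *
w=manip.grab_frame('wrist');print(w['position'])
for P in ((.5187,-.1554,.0911),(.5187,-.1554,.11),(.516,-.155,.087),(.516,-.155,.105)): print(P,proj(w,P))
# gap45 at pixel (311?,226); front flange bottom
for z in (.077,.081,.085): print(z,onz(w,311,228,z),onz(w,311,295,z))
E
```

```text
[ 0.51688159 -0.07675805  0.23393454]
(0.5187, -0.1554, 0.0911) [315.91300786 266.30993353]
(0.5187, -0.1554, 0.11) [315.86630317 287.91827151]
(0.516, -0.155, 0.087) [310.49698467 261.40318933]
(0.516, -0.155, 0.105) [309.82106327 280.76197009]
0.077 [ 0.51581553 -0.14126259  0.077     ] [ 0.51662734 -0.18085702  0.077     ]
0.081 [ 0.5158427  -0.13961847  0.081     ] [ 0.51663382 -0.17820371  0.081     ]
0.085 [ 0.51586987 -0.13797436  0.085     ] [ 0.5166403 -0.1755504  0.085    ]
```

```bash
python3 -m crank '[[-0.25,0.15,0.5,0],[0,0,0.3,0],[0,0,0,0],[0,0,0,0]]';python3 yaw.py; python3 -m crank '[[0,0,0,0],[0,0,0,0],[0,0,0,0],[0,0,0,0],[0,0,0,0],[0,0,0,0]]' 0; python3 yaw.py; python3 -m crank '[[0,0,-1,0],[0,0,-1,0],[0,0,-2,0],[0,0,-2,0],[0,0,-2,0],[0,0,0,0]]'; python3 yaw.py;  python3 - <<'E'
from h import *
shot('wrist','w8.png')
E
```

```text
time: 14.05
tool_pos: [0.515, -0.1566, 0.0815]
tool_rot: [-0.0, 1.0, 0.013, -0.0]
contact_force: [-0.2, -0.3, -0.4]
gripper_width: 1.002
[ 0.515  -0.1566  0.0815] yaw 1.536407225250702 F [-0.2 -0.3 -0.4] w 1.002 t 14.05 [-0.43 -0.01  1.94  0.    1.21 -0.46]
time: 14.55
tool_pos: [0.5158, -0.1568, 0.0825]
tool_rot: [0.0, 1.0, 0.013, 0.001]
contact_force: [0.2, 0.4, 4.6]
gripper_width: 0.681
[ 0.5158 -0.1568  0.0825] yaw 1.5445460127167052 F [0.2 0.4 4.6] w 0.681 t 14.55 [-0.43 -0.01  1.94  0.    1.21 -0.46]
time: 15.05
tool_pos: [0.5177, -0.1578, 0.1671]
tool_rot: [0.002, 1.0, 0.013, 0.004]
contact_force: [1.3, -1.2, -0.3]
gripper_width: 0.677
[ 0.5177 -0.1578  0.1671] yaw 1.5473120495949193 F [ 1.3 -1.2 -0.3] w 0.677 t 15.05 [-0.43 -0.11  1.88 -0.    1.36 -0.46]
```

View pics/w8.png

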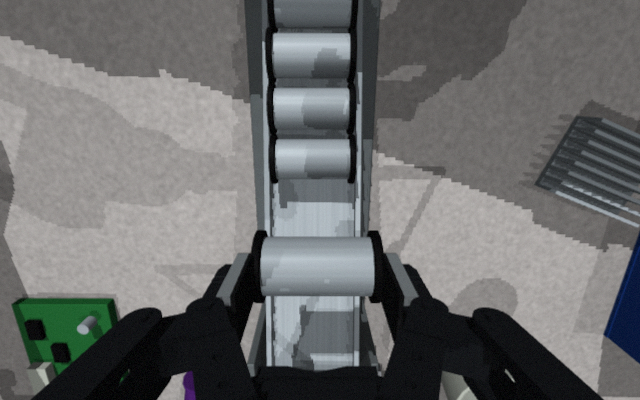

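```bash
python3 -m crank '[[0,0,-2,0],[0,-1,-2,0],[1,-2,-2,0],[1,-2.5,-2,0],[1,-3,0,0],[1,-3,0,0],[1,-3,0,0],[1,-3,0,0],[1,-3,0,0],[1,-3,0,0]]'; python3 yaw.py; python3 -m crank '[[1,-2.5,0,0],[1,-2.5,0,0],[0,0,0,-0.7],[0,0,0,0],[0,0,0,0]]'; python3 yaw.py; python3 - <<'E'
from h import *
import pickle
f=shot('wrist','w9.png');pickle.dump(f,open('w9.pkl','wb'))
g=shot('scene');cv2.imwrite('pics/s9.png',cv2.resize(g['img'][200:320,300:450,::-1],None,fx=5,fy=5,interpolation=cv2.INTER_CUBIC))
E
```

```text
time: 15.93
tool_pos: [0.5882, 0.082, 0.2394]
tool_rot: [0.0, 1.0, 0.013, -0.002]
contact_force: [-0.0, -0.1, -1.7]
gripper_width: 0.677
[0.5882 0.082  0.2394] yaw 1.5434178570252954 F [-0.  -0.1 -1.7] w 0.677 t 15.9333 [ 0.01 -0.02  1.68 -0.    1.49 -0.01]
time: 16.35
tool_pos: [0.6067, 0.1309, 0.2397]
tool_rot: [0.0, 0.999, 0.049, -0.002]
contact_force: [1.0, 0.1, -1.4]
gripper_width: 0.675
[0.6067 0.1309 0.2397] yaw 5.674563831147478 F [ 1.   0.1 -1.4] w 0.675 t 16.35 [ 0.09  0.04  1.61 -0.    1.49 -0.01]
```

View pics/w9.png

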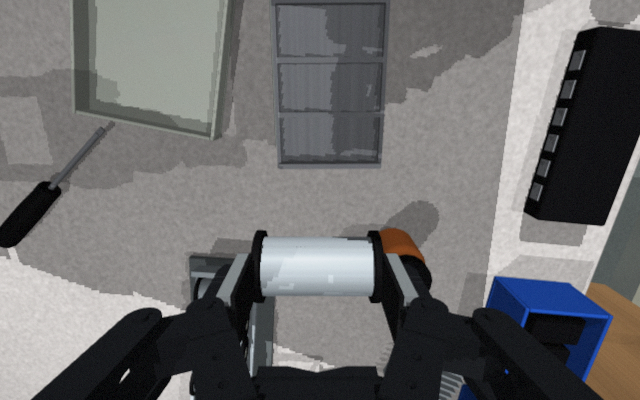

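View pics/s9.png

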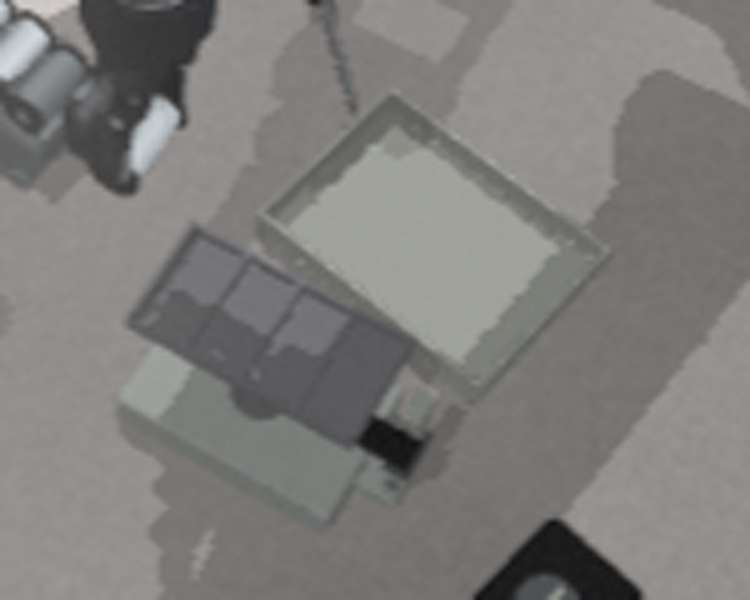

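```bash
python3 - <<'E'
from h import *
import pickle
f=pickle.load(open('w9.pkl','rb'));print(f['position'])
for u,v,z in ((330,163,.124),(331,111,.118),(331.5,61,.118),(331.5,3,.118),(279,111,.116),(384,111,.116),(277,61,.116),(386,61,.116)): print(u,v,np.round(onz(f,u,v,z),4))
E
```

```text
[0.59985525 0.20931129 0.38199066]
330 163 [0.614  0.1602 0.124 ]
331 111 [0.6106 0.1994 0.118 ]
331.5 61 [0.607  0.2349 0.118 ]
331.5 3 [0.6029 0.2723 0.118 ]
279 111 [0.5705 0.1954 0.116 ]
384 111 [0.6516 0.2034 0.116 ]
277 61 [0.5667 0.2311 0.116 ]
386 61 [0.6474 0.239  0.116 ]
```

```bash
python3 -m crank '[[0.3,-1.6,1,0],[0.3,-1.5,2,0],[0.3,-1.5,2,0],[0,0,2,0],[0,0,1.5,0],[0,0,0,0],[0,0,0,0]]'; python3 yaw.py; python3 - <<'E'
from h import *
shot('wrist','w10.png')
g=shot('scene');cv2.imwrite('pics/s10.png',cv2.resize(g['img'][200:320,300:450,::-1],None,fx=5,fy=5,interpolation=cv2.INTER_CUBIC))
E
```

```text
time: 17.03
tool_pos: [0.6112, 0.1766, 0.1556]
tool_rot: [0.0, 0.999, 0.049, -0.001]
contact_force: [0.1, 0.9, -0.8]
gripper_width: 0.68
[0.6112 0.1766 0.1556] yaw 5.65591054258337 F [ 0.1  0.9 -0.8] w 0.68 t 17.0333 [ 0.16  0.14  1.65 -0.    1.36  0.07]
```

View pics/w10.png

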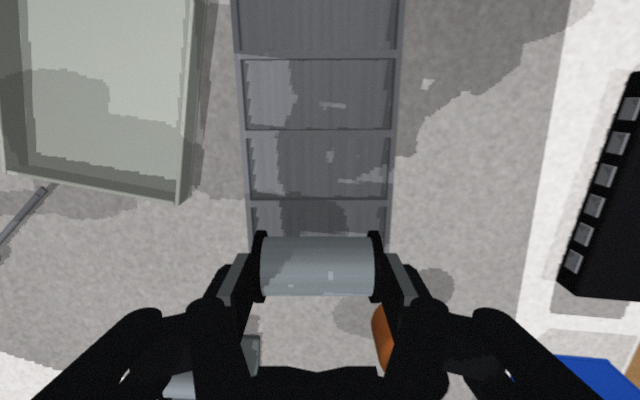

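View pics/s10.png

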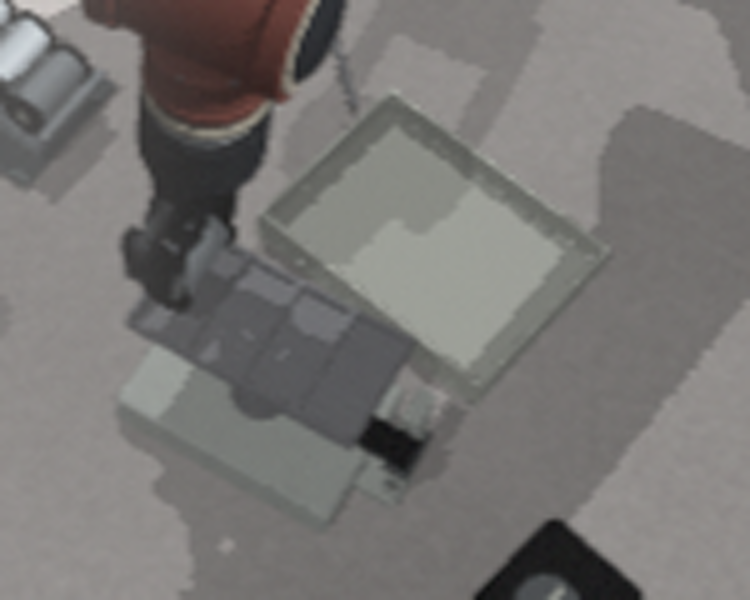

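```bash
python3 - <<'E'
from h import *
f=manip.grab_frame('wrist')
for u,v in ((319,199),(318,129),(317,57)): print(np.round(onz(f,u,v,.118),4))
E
```

```text
[0.6121 0.1991 0.118 ]
[0.6076 0.2386 0.118 ]
[0.6036 0.2743 0.118 ]
```

```bash
python3 -m crank '[[0,-0.2,1,0],[0,0,1,0],[0,0,0.7,0],[0,0,0.5,0],[0,0,0,0],[0,0,0,0]]'; python3 yaw.py;python3 -m crank '[[0,0,0,0],[0,0,0,0],[0,0,0,0],[0,0,0,0],[0,0,0,0],[0,0,0,0],[0,0,0,0]]' 1; python3 yaw.py;python3 -m crank '[[0,0,-1,0],[0,0,-2,0],[0,0,-3,0],[0,0,-3,0],[0,0,0,0]]'; python3 - <<'E'
from h import *
import pickle
f=shot('wrist','w11.png');pickle.dump(f,open('w11.pkl','wb'))
g=shot('scene');cv2.imwrite('pics/s11.png',cv2.resize(g['img'][200:320,300:450,::-1],None,fx=5,fy=5,interpolation=cv2.INTER_CUBIC))
E
```

```text
time: 17.68
tool_pos: [0.6111, 0.1795, 0.124]
tool_rot: [0.0, 0.999, 0.05, -0.001]
contact_force: [-0.8, 0.1, -0.3]
gripper_width: 0.685
[0.6111 0.1795 0.124 ] yaw 5.747554119482193 F [-0.8  0.1 -0.3] w 0.685 t 17.6833 [ 0.17  0.17  1.67 -0.    1.3   0.07]
time: 18.27
tool_pos: [0.6117, 0.1796, 0.1248]
tool_rot: [-0.0, 0.999, 0.05, 0.0]
contact_force: [0.2, 0.3, -0.8]
gripper_width: 0.998
[0.6117 0.1796 0.1248] yaw 5.740464744492166 F [ 0.2  0.3 -0.8] w 0.998 t 18.2667 [ 0.17  0.17  1.67 -0.    1.3   0.07]
time: 18.68
tool_pos: [0.6153, 0.1803, 0.224]
tool_rot: [-0.001, 0.999, 0.05, 0.007]
contact_force: [1.0, 0.7, 1.2]
gripper_width: 1.002
```

View pics/w11.png

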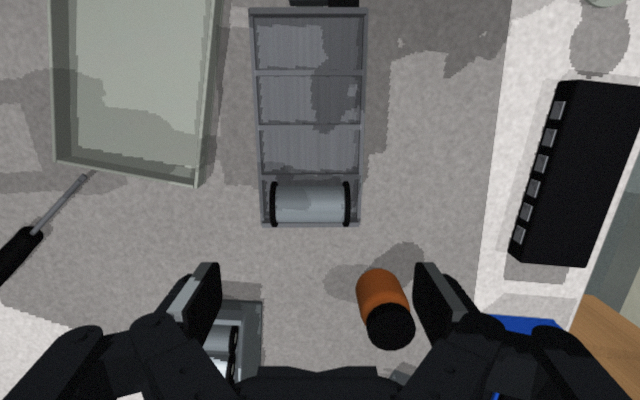

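View pics/s11.png

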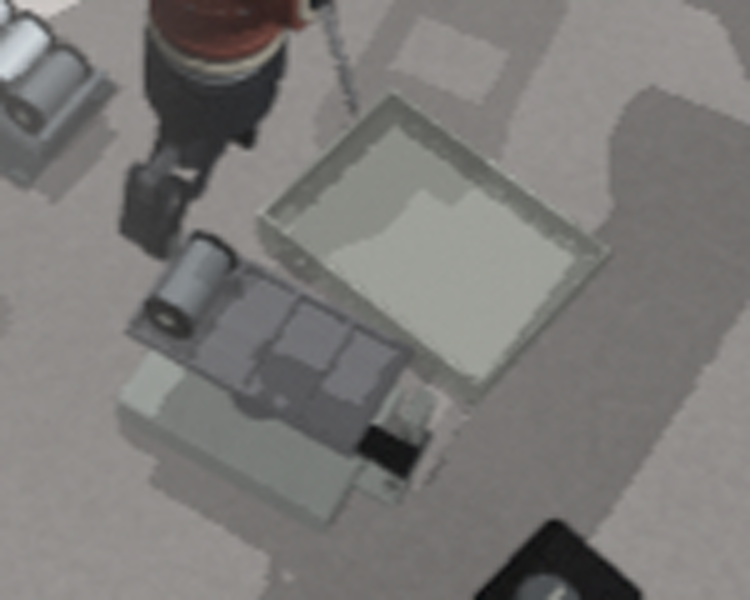

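```bash
python3 -m crank '[[-1.3,2.9,0,0],[-1.3,2.9,0,0],[-1.3,2.9,0,0],[-1.3,2.9,0,0],[-1.3,2.9,0,0],[-1.3,2.9,0,0],[-1.3,2.9,0,0],[-1.3,2.9,0,0],[-1.3,2.9,0,0],[-1.3,2.9,0,0]]'; python3 -m crank '[[0,0,3,0.7],[0,0,2.5,0],[0,0,2.5,0],[0,0,2.5,0],[0,0,0,0],[0,0,0,0]]'; python3 yaw.py; python3 - <<'E'
from h import *
f=shot('wrist','w12.png')
E
```

```text
time: 19.62
tool_pos: [0.5098, -0.1229, 0.2132]
tool_rot: [-0.001, 0.999, 0.05, -0.001]
contact_force: [0.9, -0.4, 0.4]
gripper_width: 1.003
time: 20.12
tool_pos: [0.5094, -0.1212, 0.1073]
tool_rot: [-0.001, 1.0, 0.013, -0.003]
contact_force: [0.6, 0.1, 0.7]
gripper_width: 0.994
[ 0.5094 -0.1212  0.1073] yaw 1.5411881897147104 F [0.6 0.1 0.7] w 0.994 t 20.1167 [-0.38 -0.08  1.95  0.    1.27 -0.4 ]
```

View pics/w12.png

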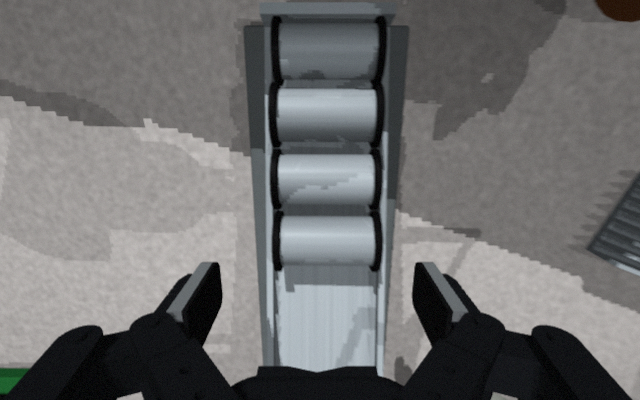

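```bash
python3 - <<'E'
from h import *
f=manip.grab_frame('wrist')
print(onz(f,327,208,.075),onz(f,328,271,.079))
E
python3 -m crank '[[0.6,0.1,1,0],[0,0,1,0],[0,0,0.8,0],[0,0,0.4,0],[0,0,0,0],[0,0,0,0]]';python3 yaw.py
```

```text
[ 0.51628232 -0.10312363  0.075     ] [ 0.51808612 -0.14087253  0.079     ]
time: 20.72
tool_pos: [0.5171, -0.1227, 0.0776]
tool_rot: [-0.0, 1.0, 0.013, -0.0]
contact_force: [0.2, -0.3, 0.6]
gripper_width: 1.001
[ 0.5171 -0.1227  0.0776] yaw 1.5455529009145592 F [ 0.2 -0.3  0.6] w 1.001 t 20.7167 [-0.37 -0.02  1.96 -0.    1.21 -0.4 ]
```

```bash
python3 -m crank '[[0,0,0.3,0],[0,0,0,0],[0,0,0,0]]'; python3 -m crank '[[0,0,0,0],[0,0,0,0],[0,0,0,0],[0,0,0,0],[0,0,0,0],[0,0,0,0]]' 0; python3 yaw.py; python3 -m crank '[[0,0,-1,0],[0,0,-2,0],[0,0,-3,0],[0,0,-3,0],[0,0,-3,0],[0.8,-2,-2,0],[0.8,-2.8,0,0],[0.8,-2.8,0,0],[0.8,-2.8,0,0],[0.8,-2.8,0,0]]'; python3 yaw.py;  python3 -m crank '[[0.8,-2.8,0,0],[0.8,-2.8,0,0],[0.8,-2.8,0,0],[0.8,-2.8,0,0],[0.8,-2.8,0,0],[0.8,-2.8,0,0],[1,-2.8,0,0],[1,-1,0,-0.7],[0,0,0,0],[0,0,0,0]]'; python3 yaw.py; python3 - <<'E'
from h import *
import pickle
f=shot('wrist','w13.png');pickle.dump(f,open('w13.pkl','wb'))
E
```

```text
time: 20.97
tool_pos: [0.5175, -0.1228, 0.0749]
tool_rot: [0.0, 1.0, 0.013, 0.0]
contact_force: [0.4, 0.5, 0.5]
gripper_width: 0.999
time: 21.47
tool_pos: [0.5172, -0.1229, 0.0755]
tool_rot: [0.0, 1.0, 0.014, -0.0]
contact_force: [-4.1, -0.1, 5.9]
gripper_width: 0.678
[ 0.5172 -0.1229  0.0755] yaw 1.5488707278873102 F [-4.1 -0.1  5.9] w 0.678 t 21.4667 [-0.37 -0.02  1.96 -0.    1.2  -0.4 ]
time: 22.3
tool_pos: [0.554, 0.0115, 0.2152]
tool_rot: [-0.0, 1.0, 0.013, 0.0]
contact_force: [0.2, -0.1, -2.0]
gripper_width: 0.676
[0.554  0.0115 0.2152] yaw 1.5236689523579314 F [ 0.2 -0.1 -2. ] w 0.676 t 22.3 [-0.11 -0.11  1.8   0.    1.45 -0.14]
time: 23.13
tool_pos: [0.6161, 0.2184, 0.2144]
tool_rot: [0.0, 0.999, 0.05, -0.0]
contact_force: [-0.7, -1.4, -1.6]
gripper_width: 0.677
[0.6161 0.2184 0.2144] yaw 5.7415528719091125 F [-0.7 -1.4 -1.6] w 0.677 t 23.1333 [ 0.23  0.13  1.56 -0.    1.45  0.13]
```

View pics/w13.png

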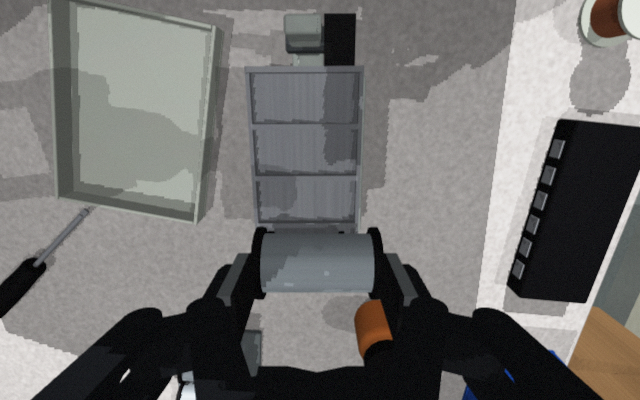

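```bash
python3 - <<'E'
import cv2
a=cv2.imread('pics/w13.png')
cv2.imwrite('pics/c13.png',cv2.resize(a[0:90,260:380],None,fx=6,fy=6,interpolation=cv2.INTER_CUBIC))
E
```

```text
(no output)
```

View pics/c13.png

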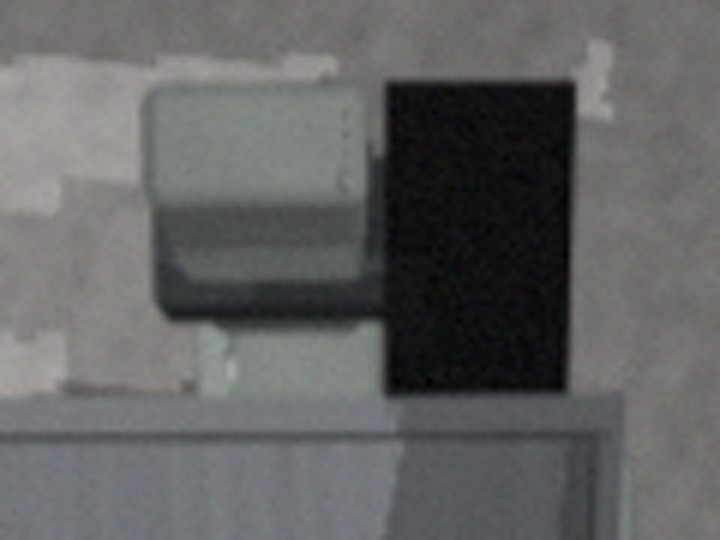

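```bash
python3 - <<'E'
from h import *
import pickle
f=pickle.load(open('w13.pkl','rb'));print(f['position'])
e=np.array([-.1,.995,0])
c=lambda u,v:(260+u/6-.4,v/6-.4)
P=onz(f,*c(260,203),.125);print('post front top',P, 'back top',onz(f,*c(255,88),.125),'L/R',onz(f,*c(145,140),.125),onz(f,*c(368,140),.125))
for v in (240,280,300,318):
    p,d=ray(f,*c(260,v)); k=((P-p)@e)/(d@e); print(v,p+k*d)
for z in (.09,.1,.11): print(z,[np.round(onz(f,*c(*q),z),4).tolist() for q in ((387,85),(575,85),(387,392),(568,392),(500,415),(500,437))])
E
```

```text
[0.60877188 0.296725   0.35669723]
post front top [0.59578193 0.33342037 0.125     ] back top [0.59433898 0.3441104  0.125     ] L/R [0.58329915 0.33816514 0.125     ] [0.60651136 0.34045602 0.125     ]
240 [0.59477512 0.33331918 0.10105301]
280 [0.59340665 0.33318165 0.06850397]
300 [0.59257542 0.33309811 0.04873325]
318 [0.59171852 0.33301199 0.02835188]
0.09 [[0.6078, 0.3531, 0.09], [0.6302, 0.3553, 0.09], [0.6114, 0.3193, 0.09], [0.6339, 0.3215, 0.09], [0.6258, 0.3181, 0.09], [0.6261, 0.3155, 0.09]]
0.1 [[0.6079, 0.351, 0.1], [0.6294, 0.3531, 0.1], [0.6113, 0.3185, 0.1], [0.6329, 0.3206, 0.1], [0.6251, 0.3173, 0.1], [0.6254, 0.3148, 0.1]]
0.11 [[0.6079, 0.3489, 0.11], [0.6286, 0.3509, 0.11], [0.6112, 0.3176, 0.11], [0.632, 0.3197, 0.11], [0.6245, 0.3165, 0.11], [0.6248, 0.3141, 0.11]]
```

```bash
python3 - <<'E'
from h import *
import pickle
f=pickle.load(open('w13.pkl','rb'))
for u,v in ((305,124),(306,176),(307,226),(250,124),(361,124),(255,176),(360,176)): print(u,v,np.round(onz(f,u,v,.106),4))
E
```

```text
305 124 [0.6014 0.2762 0.106 ]
306 176 [0.6057 0.237  0.106 ]
307 226 [0.6102 0.1955 0.106 ]
250 124 [0.5609 0.2722 0.106 ]
361 124 [0.6427 0.2803 0.106 ]
255 176 [0.5662 0.2331 0.106 ]
360 176 [0.6474 0.2412 0.106 ]
```

```bash
python3 -m crank '[[-0.4,0,2,0],[-0.4,0,2,0],[0,0,2,0],[0,0,2,0],[0,0,1,0],[0,0,0.7,0],[0,0,0.4,0],[0,0,0,0],[0,0,0,0]]'; python3 yaw.py;python3 -m crank '[[0,0,0,0],[0,0,0,0],[0,0,0,0],[0,0,0,0],[0,0,0,0],[0,0,0,0],[0,0,0,0]]' 1; python3 yaw.py;python3 -m crank '[[0,0,-1,0],[0,0,-2,0],[0,0,-3,0],[0,0,-3,0],[0,-2,-1,0],[0,-2.5,0,0],[0,-2.5,0,0],[0,0,0,0],[0,0,0,0]]'; python3 yaw.py; python3 - <<'E'
from h import *
import pickle
f=shot('wrist','w14.png');pickle.dump(f,open('w14.pkl','wb'))
E
```

```text
time: 23.93
tool_pos: [0.6089, 0.2171, 0.115]
tool_rot: [-0.0, 0.999, 0.05, 0.001]
contact_force: [-0.8, 0.2, 1.3]
gripper_width: 0.676
[0.6089 0.2171 0.115 ] yaw 5.720582020591705 F [-0.8  0.2  1.3] w 0.676 t 23.9333 [ 0.23  0.2   1.66 -0.    1.29  0.13]
time: 24.52
tool_pos: [0.6083, 0.2172, 0.1137]
tool_rot: [-0.0, 0.999, 0.05, 0.0]
contact_force: [-0.7, -0.1, -0.1]
gripper_width: 0.998
[0.6083 0.2172 0.1137] yaw 5.746307918219137 F [-0.7 -0.1 -0.1] w 0.998 t 24.5167 [0.23 0.2  1.66 0.   1.29 0.13]
time: 25.27
tool_pos: [0.6011, 0.2878, 0.2144]
tool_rot: [0.0, 0.999, 0.051, 0.0]
contact_force: [-0.1, -0.4, -0.1]
gripper_width: 0.997
[0.6011 0.2878 0.2144] yaw 5.856348436679445 F [-0.1 -0.4 -0.1] w 0.997 t 25.2667 [ 0.34  0.16  1.53 -0.    1.46  0.23]
```

View pics/w14.png

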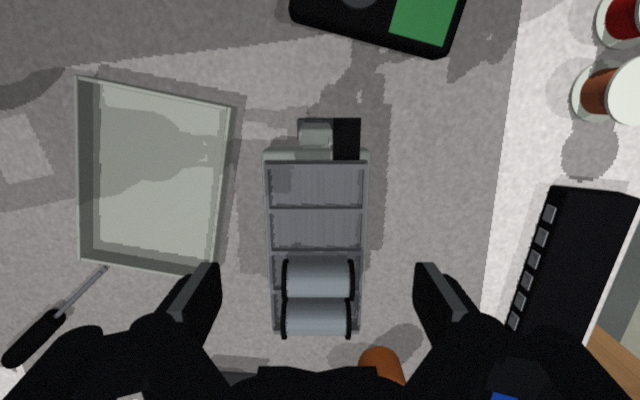

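```bash
python3 - <<'E'
import cv2
a=cv2.imread('pics/w14.png')
cv2.imwrite('pics/c14.png',cv2.resize(a[100:180,255:375],None,fx=6,fy=6,interpolation=cv2.INTER_CUBIC))
E
```

```text
(no output)
```

View pics/c14.png

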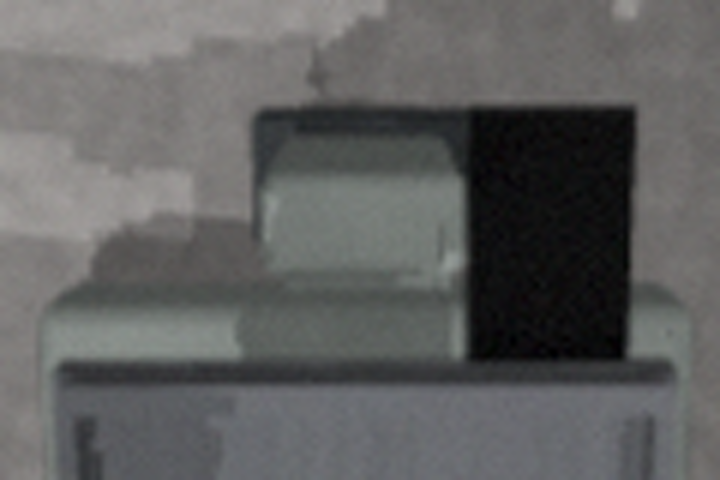

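```bash
python3 - <<'E'
from h import *
import pickle
f=pickle.load(open('w14.pkl','rb'));print(f['position'])
e=np.array([-.1,.995,0])
c=lambda u,v:(255+u/6-.4,100+v/6-.4)
for r in (172,178): print('post back top',onz(f,*c(360,r),.125))
print('front',onz(f,*c(360,272),.125),onz(f,*c(265,230),.125),onz(f,*c(466,230),.125))
P=onz(f,*c(360,175),.125)
for v in (130,125,135,108):
    p,d=ray(f,*c(360,v)); k=((P-p)@e)/(d@e); print(v,p+k*d)
for z in (.08,.09,.1): print(z,[np.round(onz(f,*c(*q),z),4).tolist() for q in ((468,105),(636,105),(468,358),(630,358))])
# pointer width ratio w13 vs w14
E
```

```text
[0.59342049 0.3660706  0.35670188]
post back top [0.59383041 0.34501839 0.125     ]
post back top [0.59389693 0.34434755 0.125     ]
front [0.59495499 0.33367704 0.125     ] [0.5835571  0.33737595 0.125     ] [0.60666343 0.3397168  0.125     ]
130 [0.593352   0.3446317  0.05362565]
125 [0.5932756  0.34462402 0.04296771]
135 [0.59342349 0.34463888 0.06359767]
108 [5.92971314e-01 3.44593440e-01 5.21049040e-04]
0.08 [[0.6076, 0.3513, 0.08], [0.6302, 0.3535, 0.08], [0.6116, 0.3169, 0.08], [0.6342, 0.3192, 0.08]]
0.09 [[0.6071, 0.3518, 0.09], [0.6289, 0.354, 0.09], [0.6109, 0.3187, 0.09], [0.6328, 0.3209, 0.09]]
0.1 [[0.6066, 0.3523, 0.1], [0.6276, 0.3544, 0.1], [0.6102, 0.3205, 0.1], [0.6313, 0.3226, 0.1]]
```

```bash
python3 -m crank '[[-0.95,2.8,0,0],[-0.95,2.8,0,0],[-0.95,2.8,0,0],[-0.95,2.8,0,0],[-0.95,2.8,0,0],[-0.95,2.8,0,0],[-0.95,2.8,0,0],[-0.95,2.8,0,0],[-0.95,2.8,0,0],[-0.95,2.8,0,0]]'; python3 -m crank '[[-0.95,2.8,0,0],[-0.95,2.8,0,0],[-0.95,2.8,0,0],[0,0,0,0.7],[0,0,3,0],[0,0,3,0],[0,0,3,0],[0,0,2,0],[0,0,0,0],[0,0,0,0]]'; python3 yaw.py; python3 - <<'E'
from h import *
f=shot('wrist','w15.png')
E
```

```text
time: 26.15
tool_pos: [0.5339, -0.0036, 0.2139]
tool_rot: [0.0, 0.999, 0.049, 0.0]
contact_force: [0.5, -0.8, -0.1]
gripper_width: 1.0
time: 26.98
tool_pos: [0.5136, -0.0881, 0.1028]
tool_rot: [-0.0, 1.0, 0.013, -0.001]
contact_force: [0.0, 0.8, -0.1]
gripper_width: 1.001
[ 0.5136 -0.0881  0.1028] yaw 1.477381025043487 F [ 0.   0.8 -0.1] w 1.001 t 26.9833 [-0.31 -0.08  1.97 -0.    1.26 -0.34]
```

View pics/w15.png

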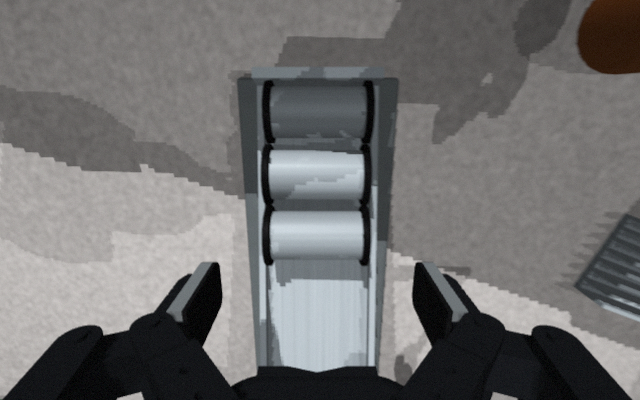

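```bash
python3 - <<'E'
from h import *
f=manip.grab_frame('wrist')
a=onz(f,318,206,.067);b=onz(f,319,265,.071);print(a,b,(a+b)/2)
E
```

```text
[ 0.51534262 -0.06978384  0.067     ] [ 0.51684726 -0.10546518  0.071     ] [ 0.51609494 -0.08762451  0.069     ]
```

```bash
python3 -m crank '[[0.2,0,1,0],[0,0,1,0],[0,0,1,0],[0,0,0.5,0],[0,0,0,0],[0,0,0,0]]'; python3 yaw.py; python3 -m crank '[[0,0,0,0],[0,0,0,0],[0,0,0,0],[0,0,0,0],[0,0,0,0],[0,0,0,0]]' 0; python3 yaw.py; python3 -m crank '[[0,0,-1,0],[0,0,-2,0],[0,0,-3,0],[0,0,-3,0],[0,0,-3,0],[0.8,-2.8,-2.4,0],[0.8,-2.8,0,0],[0.8,-2.8,0,0],[0.8,-2.8,0,0],[0.8,-2.8,0,0]]'; python3 yaw.py;  python3 -m crank '[[0.8,-2.8,0,0],[0.8,-2.8,0,0],[0.8,-2.8,0,0],[0.8,-2.8,0,0],[0.8,-2.8,0,0],[0.8,-2.8,0,0],[1,-3.4,0,0],[0,0,0,-0.7],[0,0,0,0],[0,0,0,0]]'; python3 yaw.py; python3 - <<'E'
from h import *
import pickle
f=shot('wrist','w16.png');pickle.dump(f,open('w16.pkl','wb'))
E
```

```text
time: 27.58
tool_pos: [0.5163, -0.0874, 0.0679]
tool_rot: [-0.0, 1.0, 0.014, -0.001]
contact_force: [0.3, 0.0, 0.8]
gripper_width: 1.002
[ 0.5163 -0.0874  0.0679] yaw 1.5529834475893476 F [0.3 0.  0.8] w 1.002 t 27.5833 [-0.31 -0.03  1.98 -0.    1.19 -0.34]
time: 28.08
tool_pos: [0.5163, -0.0877, 0.0699]
tool_rot: [0.0, 1.0, 0.014, -0.001]
contact_force: [-4.2, 0.2, 6.9]
gripper_width: 0.675
[ 0.5163 -0.0877  0.0699] yaw 1.5559926560004087 F [-4.2  0.2  6.9] w 0.675 t 28.0833 [-0.31 -0.03  1.98 -0.    1.19 -0.34]
time: 28.92
tool_pos: [0.5534, 0.0548, 0.2137]
tool_rot: [-0.0, 1.0, 0.013, 0.001]
contact_force: [-0.1, -0.1, -2.0]
gripper_width: 0.673
[0.5534 0.0548 0.2137] yaw 1.5335588732825325 F [-0.1 -0.1 -2. ] w 0.673 t 28.9167 [-0.04 -0.1   1.79  0.    1.45 -0.06]
time: 29.75
tool_pos: [0.6055, 0.257, 0.2128]
tool_rot: [0.0, 0.999, 0.05, -0.0]
contact_force: [0.4, 0.7, -1.9]
gripper_width: 0.672
[0.6055 0.257  0.2128] yaw 5.684036336106021 F [ 0.4  0.7 -1.9] w 0.672 t 29.75 [ 0.29  0.14  1.55 -0.    1.45  0.19]
```

View pics/w16.png

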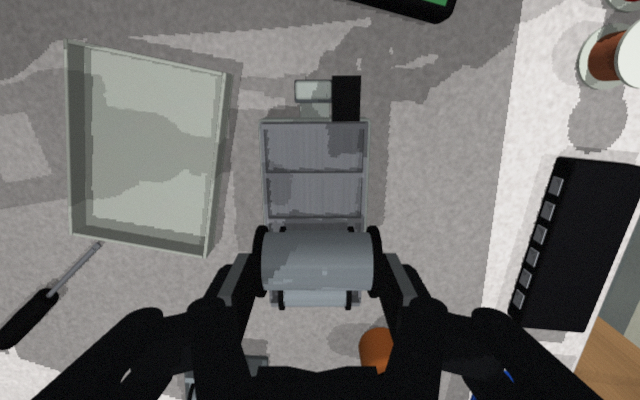

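```bash
python3 - <<'E'
from h import *
import pickle
f=pickle.load(open('w16.pkl','rb'));print(f['position'])
for u,v in ((314,120),(314,171),(314,217),(263,171),(364,171)): print(u,v,np.round(onz(f,u,v,.094),4))
a=cv2.imread('pics/w16.png')
cv2.imwrite('pics/c16.png',cv2.resize(a[60:140,260:380],None,fx=6,fy=6,interpolation=cv2.INTER_CUBIC))
E
```

```text
[0.5981431  0.33533363 0.35510085]
314 120 [0.5973 0.3177 0.094 ]
314 171 [0.6011 0.2779 0.094 ]
314 217 [0.6049 0.2386 0.094 ]
263 171 [0.5602 0.2739 0.094 ]
364 171 [0.6412 0.2819 0.094 ]
```

View pics/c16.png

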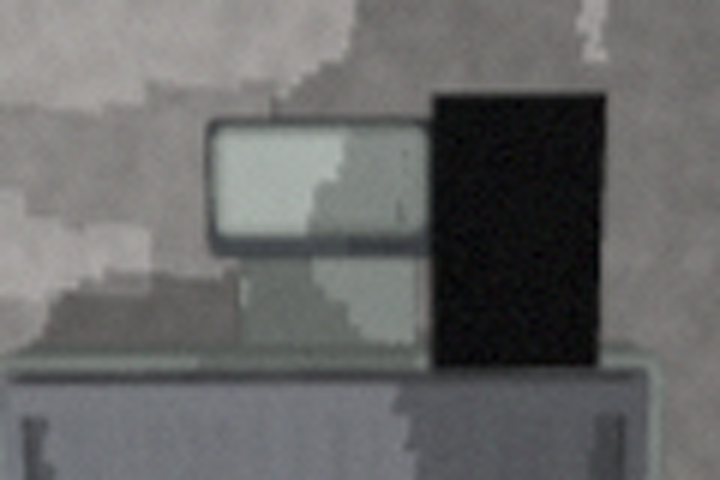

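```bash
python3 -m crank '[[-0.2,-0.1,2,0],[0,0,2,0],[0,0,2,0],[0,0,2,0],[0,0,1.5,0],[0,0,1,0],[0,0,0.4,0],[0,0,0,0],[0,0,0,0]]'; python3 yaw.py;python3 -m crank '[[0,0,0,0],[0,0,0,0],[0,0,0,0],[0,0,0,0],[0,0,0,0],[0,0,0,0],[0,0,0,0]]' 1; python3 yaw.py;python3 -m crank '[[0,0,-1,0],[0,0,-2,0],[0,0,-3,0],[0,0,-3,0],[0,0,-2,0],[0,0,0,0],[0,0,0,0]]'; python3 yaw.py; python3 - <<'E'
from h import *
import pickle
f=shot('wrist','w17.png');pickle.dump(f,open('w17.pkl','wb'))
a=cv2.imread('pics/w17.png')
cv2.imwrite('pics/c17.png',cv2.resize(a[40:140,250:380],None,fx=6,fy=6,interpolation=cv2.INTER_CUBIC))
g=shot('scene');cv2.imwrite('pics/s17.png',cv2.resize(g['img'][200:320,300:450,::-1],None,fx=5,fy=5,interpolation=cv2.INTER_CUBIC))
E
```

```text
time: 30.55
tool_pos: [0.604, 0.2576, 0.1047]
tool_rot: [-0.0, 0.999, 0.05, 0.001]
contact_force: [-1.4, -0.2, 0.4]
gripper_width: 0.671
[0.604  0.2576 0.1047] yaw 5.718046344073537 F [-1.4 -0.2  0.4] w 0.671 t 30.55 [ 0.29  0.23  1.64 -0.    1.27  0.19]
time: 31.13
tool_pos: [0.6035, 0.2577, 0.1038]
tool_rot: [-0.0, 0.999, 0.05, 0.0]
contact_force: [-0.8, -0.0, -1.1]
gripper_width: 1.007
[0.6035 0.2577 0.1038] yaw 5.745658310005626 F [-0.8 -0.  -1.1] w 1.007 t 31.1333 [0.29 0.23 1.64 0.   1.27 0.19]
time: 31.72
tool_pos: [0.6046, 0.258, 0.2166]
tool_rot: [-0.001, 0.999, 0.05, 0.002]
contact_force: [-0.3, 0.8, 0.1]
gripper_width: 1.001
[0.6046 0.258  0.2166] yaw 5.745327768683632 F [-0.3  0.8  0.1] w 1.001 t 31.7167 [0.29 0.13 1.55 0.   1.45 0.19]
```

View pics/w17.png

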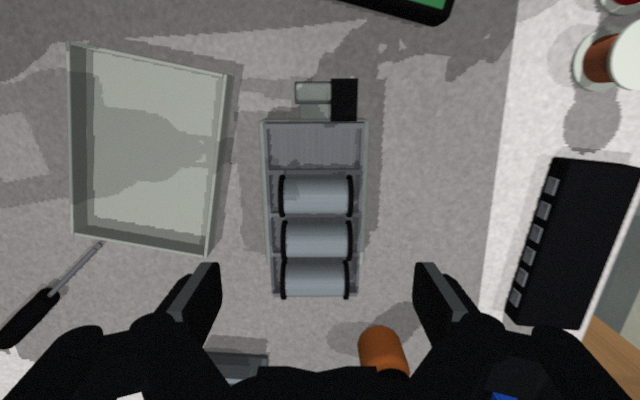

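View pics/s17.png

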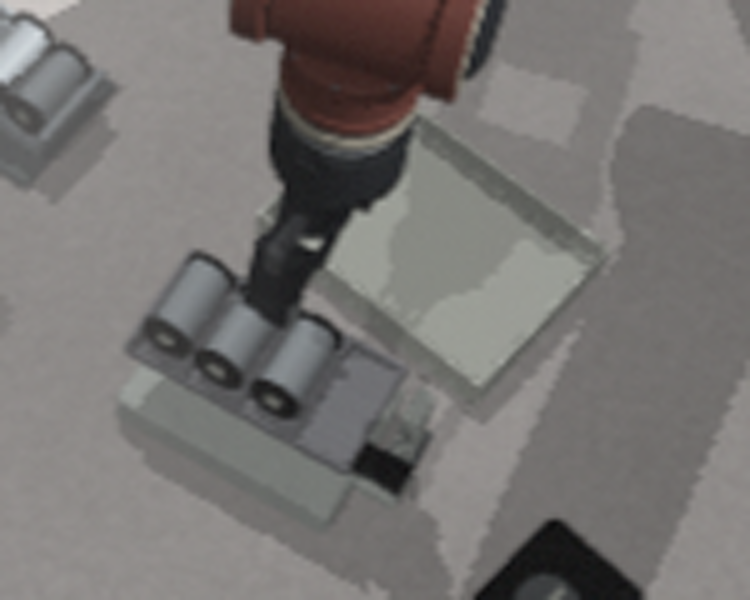

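View pics/c17.png

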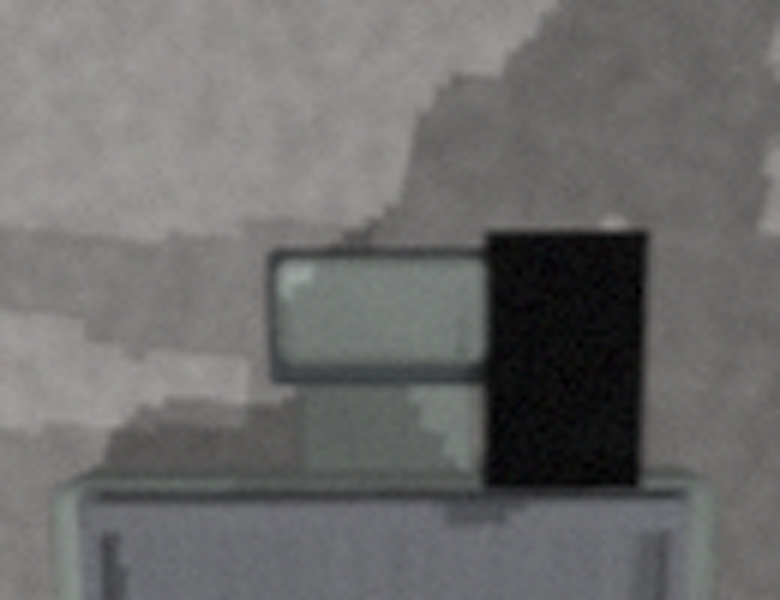

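```bash
python3 -m crank '[[2.8,0,0,0],[2.8,0,0,0],[2.8,0,0,0],[2.8,0,0,0],[2.8,0,0,0],[2.8,0,0,0],[2.8,0,0,0],[1.4,0.5,2,0],[0,0,1,0],[0,0,0,0]]'; python3 yaw.py; python3 - <<'E'
from h import *
import pickle
f=shot('wrist','w18.png');pickle.dump(f,open('w18.pkl','wb'))
print(f['position'],proj(f,(.607,.34,.125)),proj(f,(.62,.35,.075)))
E
```

```text
time: 32.65
tool_pos: [0.8104, 0.2727, 0.1755]
tool_rot: [0.001, 0.999, 0.05, -0.006]
contact_force: [0.8, 0.2, -2.0]
gripper_width: 0.999
[0.8104 0.2727 0.1755] yaw 5.705427670198883 F [ 0.8  0.2 -2. ] w 0.999 t 32.65 [0.24 0.63 0.99 0.   1.53 0.14]
[0.80462769 0.3513518  0.31767653] [-35.1123963   80.48448489] [55.03652812 70.28213292]
```

View pics/w18.png

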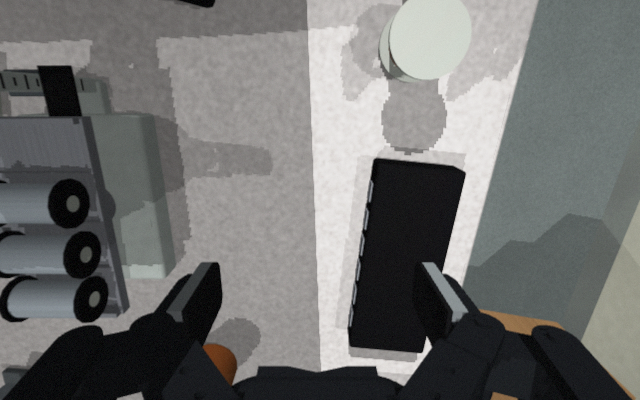

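```bash
python3 -m crank '[[-2.5,0,0,0],[-1.5,0.5,0,0],[0,0.5,0,0],[0,0,0,0]]'; python3 - <<'E'
from h import *
import pickle
f=shot('wrist','w19.png');pickle.dump(f,open('w19.pkl','wb'));print(f['position'])
a=cv2.imread('pics/w19.png')
cv2.imwrite('pics/c19.png',cv2.resize(a[40:140,0:130],None,fx=6,fy=6,interpolation=cv2.INTER_CUBIC))
E
```

```text
time: 33.03
tool_pos: [0.7734, 0.2593, 0.185]
tool_rot: [0.0, 0.999, 0.05, 0.0]
contact_force: [-0.2, -0.4, -0.6]
gripper_width: 0.999
[0.76581539 0.33761857 0.32731347]
```

View pics/c19.png

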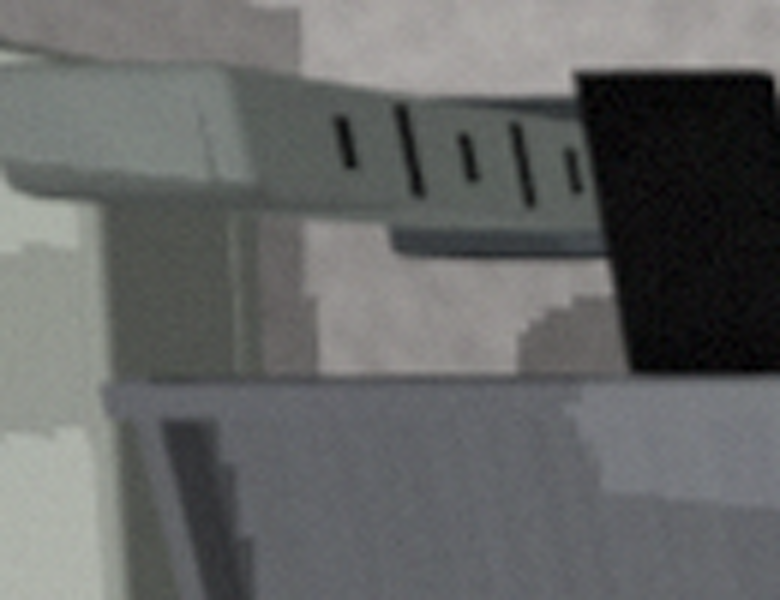

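```bash
python3 - <<'E'
from h import *
import pickle
f=pickle.load(open('w19.pkl','rb'))
n=np.array([.995,.1,0]);P=np.array([.6068,.340,.125])
c=lambda u,v:(u/6-.4,40+v/6-.4)
for u,v in ((245,120),(347,142),(410,150),(468,157),(522,165),(573,170),(411,165),(430,100),(395,240)):
    p,d=ray(f,*c(u,v));k=((P-p)@n)/(d@n);print(u,v,np.round(p+k*d,4))
for z in (.06,.07,.08):print(z,[np.round(onz(f,*c(*q),z),4).tolist() for q in ((577,73),(772,73),(632,372),)])
E
```

```text
245 120 [0.6066 0.3418 0.1228]
347 142 [0.6067 0.341  0.1101]
410 150 [0.6067 0.341  0.1012]
468 157 [0.6067 0.341  0.0923]
522 165 [0.6067 0.3409 0.0834]
573 170 [0.6067 0.3411 0.0742]
411 165 [0.6068 0.3395 0.1015]
430 100 [0.6062 0.3463 0.0965]
395 240 [0.6076 0.3319 0.1063]
0.06 [[0.5994, 0.3526, 0.06], [0.6234, 0.355, 0.06], [0.6028, 0.3174, 0.06]]
0.07 [[0.6056, 0.3521, 0.07], [0.6287, 0.3544, 0.07], [0.6089, 0.3182, 0.07]]
0.08 [[0.6119, 0.3515, 0.08], [0.6341, 0.3537, 0.08], [0.615, 0.3189, 0.08]]
```

```bash
python3 - <<'E'
from h import *
import pickle
f=pickle.load(open('w19.pkl','rb'))
n=np.array([.995,.1,0])
c=lambda u,v:(u/6-.4,40+v/6-.4)
for x0 in (.5835,.582,.580):
  P=np.array([x0,.338,.125])
  for u,v in ((392,235),(430,98),(5,170)):
    p,d=ray(f,*c(u,v));k=((P-p)@n)/(d@n);print(x0,u,v,np.round(p+k*d,4))
E
```

```text
0.5835 392 235 [0.5841 0.3316 0.0739]
0.5835 430 98 [0.5825 0.3479 0.0622]
0.5835 5 170 [0.5838 0.335  0.1237]
0.582 392 235 [0.5826 0.3315 0.0719]
0.582 430 98 [0.581  0.3479 0.0601]
0.582 5 170 [0.5823 0.335  0.122 ]
0.58 392 235 [0.5807 0.3315 0.0691]
0.58 430 98 [0.579  0.3481 0.0572]
0.58 5 170 [0.5803 0.335  0.1198]
```

```bash
python3 -m crank '[[-2.4,2.37,-1,0],[-2.4,2.37,-1,0],[-2.4,2.37,-1,0],[-2.4,2.37,0,0],[-2.4,2.37,0,0],[-2.4,2.37,0,0],[-2.4,2.37,0,0],[-2.4,2.37,0,0],[-2.4,2.37,0,0],[-2.4,2.37,0,0]]'; python3 -m crank '[[-2.4,2.37,0,0],[-2.4,2.37,0,0],[0,0,0,0.7],[0,0,3,0],[0,0,3,0],[0,0,3,0],[0,0,2.5,0],[0,0,0,0],[0,0,0,0]]'; python3 yaw.py; python3 - <<'E'
from h import *
f=shot('wrist','w20.png')
E
```

```text
time: 33.92
tool_pos: [0.5586, -0.0011, 0.2146]
tool_rot: [0.0, 0.999, 0.05, 0.001]
contact_force: [-0.7, -0.7, -0.1]
gripper_width: 0.998
time: 34.67
tool_pos: [0.5156, -0.0519, 0.0981]
tool_rot: [-0.0, 1.0, 0.013, -0.001]
contact_force: [0.2, -0.2, 0.2]
gripper_width: 0.993
[ 0.5156 -0.0519  0.0981] yaw 1.5342253550623595 F [ 0.2 -0.2  0.2] w 0.993 t 34.6667 [-0.24 -0.08  1.98  0.    1.25 -0.27]
```

View pics/w20.png

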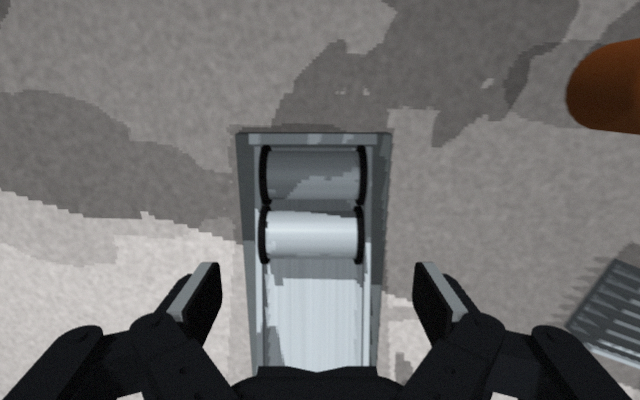

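```bash
python3 -m crank '[[-0.15,-0.1,1,0],[0,0,1,0],[0,0,1.3,0],[0,0,0.5,0],[0,0,0,0],[0,0,0,0]]'; python3 yaw.py; python3 -m crank '[[0,0,0,0],[0,0,0,0],[0,0,0,0],[0,0,0,0],[0,0,0,0],[0,0,0,0]]' 0; python3 yaw.py; python3 -m crank '[[0,0,-1,0],[0,0,-2,0],[0,0,-3,0],[0,0,-3,0],[0,0,-3,0],[0.8,-2.8,-3,0],[0.8,-2.8,0,0],[0.8,-2.8,0,0],[0.8,-2.8,0,0],[0.8,-2.8,0,0]]'; python3 yaw.py;  python3 -m crank '[[0.8,-2.8,0,0],[0.8,-2.8,0,0],[0.8,-2.8,0,0],[0.8,-2.8,0,0],[0.8,-2.8,0,0],[0.8,-2.8,0,0],[0.8,-3.8,0,0],[0,0,0,-0.7],[0,0,0,0],[0,0,0,0]]'; python3 yaw.py; python3 - <<'E'
from h import *
import pickle
f=shot('wrist','w21.png');pickle.dump(f,open('w21.pkl','wb'))
E
```

```text
time: 35.22
tool_pos: [0.5145, -0.051, 0.0607]
tool_rot: [-0.0, 1.0, 0.014, -0.0]
contact_force: [-0.9, -0.4, -0.1]
gripper_width: 1.0
[ 0.5145 -0.051   0.0607] yaw 1.5480990500246188 F [-0.9 -0.4 -0.1] w 1.0 t 35.2167 [-0.24 -0.03  2.   -0.    1.17 -0.27]
time: 35.72
tool_pos: [0.5153, -0.0512, 0.0623]
tool_rot: [0.0, 1.0, 0.013, 0.001]
contact_force: [-2.6, 0.9, 4.6]
gripper_width: 0.67
[ 0.5153 -0.0512  0.0623] yaw 1.5458708685578864 F [-2.6  0.9  4.6] w 0.67 t 35.7167 [-0.24 -0.03  2.    0.    1.18 -0.27]
time: 36.55
tool_pos: [0.5508, 0.0912, 0.2114]
tool_rot: [-0.0, 1.0, 0.013, 0.0]
contact_force: [1.0, -1.0, -3.4]
gripper_width: 0.673
[0.5508 0.0912 0.2114] yaw 1.532808918405931 F [ 1.  -1.  -3.4] w 0.673 t 36.55 [ 0.03 -0.09  1.79  0.    1.44  0.  ]
time: 37.38
tool_pos: [0.6009, 0.2973, 0.2104]
tool_rot: [0.0, 0.999, 0.05, -0.0]
contact_force: [-1.0, 0.0, -2.5]
gripper_width: 0.675
[0.6009 0.2973 0.2104] yaw 5.6807697092353155 F [-1.   0.  -2.5] w 0.675 t 37.3833 [ 0.35  0.17  1.52 -0.    1.45  0.25]
```

View pics/w21.png

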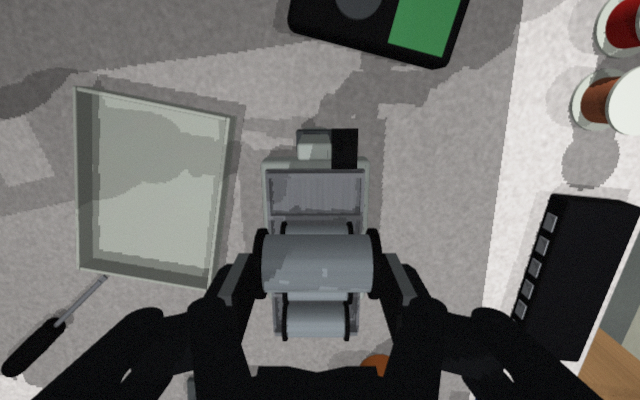

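```bash
python3 - <<'E'
from h import *
import pickle
f=pickle.load(open('w21.pkl','rb'))
for u,v,z in ((316,170,.088),(316,214,.082),(268,214,.082),(365,214,.082)): print(u,v,np.round(onz(f,u,v,z),4))
E
```

```text
316 170 [0.598  0.3184 0.088 ]
316 214 [0.6019 0.2782 0.082 ]
268 214 [0.5603 0.2741 0.082 ]
365 214 [0.6444 0.2824 0.082 ]
```

```bash
python3 -m crank '[[0,0.1,2.5,0],[0,0,2.5,0],[0,0,2.5,0],[0,0,2,0],[0,0,1.2,0],[0,0,0.8,0],[0,0,0.3,0],[0,0,0,0],[0,0,0,0]]'; python3 yaw.py;python3 -m crank '[[0,0,0,0],[0,0,0,0],[0,0,0,0],[0,0,0,0],[0,0,0,0],[0,0,0,0],[0,0,0,0]]' 1; python3 yaw.py;python3 -m crank '[[0,0,-1,0],[0,0,-2,0],[0,0,-3,0],[0,0,-3,0],[0,0,-2,0],[0,0,-1,0],[0,2,0,0],[0,2,0,0],[0,0,0,0]]'; python3 yaw.py; python3 -m crank '[[2.8,0,0,0],[2.8,0,0,0],[2.8,0,0,0],[2.8,0,0,0],[2.8,0,0,0],[2.8,0,0,0],[0,0,1.5,0],[0,0,1.5,0],[0,0,0,0],[0,0,0,0]]'; python3 yaw.py; python3 - <<'E'
from h import *
import pickle
f=shot('wrist','w22.png');pickle.dump(f,open('w22.pkl','wb'));print(f['position'])
a=cv2.imread('pics/w22.png')
cv2.imwrite('pics/c22.png',cv2.resize(a[20:180,0:160],None,fx=5,fy=5,interpolation=cv2.INTER_CUBIC)[:600])
E
```

```text
time: 38.18
tool_pos: [0.6022, 0.2964, 0.0942]
tool_rot: [-0.0, 0.999, 0.05, 0.001]
contact_force: [-0.5, 0.0, -0.1]
gripper_width: 0.673
[0.6022 0.2964 0.0942] yaw 5.712034633650568 F [-0.5  0.  -0.1] w 0.673 t 38.1833 [ 0.35  0.27  1.61 -0.    1.26  0.25]
time: 38.77
tool_pos: [0.6012, 0.2963, 0.0926]
tool_rot: [0.0, 0.999, 0.05, 0.0]
contact_force: [0.1, -0.3, 0.1]
gripper_width: 0.998
[0.6012 0.2963 0.0926] yaw 5.745420398422045 F [ 0.1 -0.3  0.1] w 0.998 t 38.7667 [ 0.35  0.27  1.61 -0.    1.26  0.25]
time: 39.52
tool_pos: [0.6055, 0.2539, 0.2125]
tool_rot: [0.001, 0.999, 0.049, -0.0]
contact_force: [-0.3, 0.1, 0.5]
gripper_width: 1.004
[0.6055 0.2539 0.2125] yaw 5.609239563686233 F [-0.3  0.1  0.5] w 1.004 t 39.5167 [ 0.28  0.14  1.55 -0.    1.45  0.19]
time: 40.35
tool_pos: [0.7699, 0.2733, 0.179]
tool_rot: [0.001, 0.999, 0.05, -0.003]
contact_force: [-0.1, 0.3, 0.2]
gripper_width: 1.0
[0.7699 0.2733 0.179 ] yaw 5.771283107679381 F [-0.1  0.3  0.2] w 1.0 t 40.35 [0.25 0.53 1.13 0.   1.49 0.15]
[0.76334844 0.35174765 0.32128715]
```

View pics/w22.png

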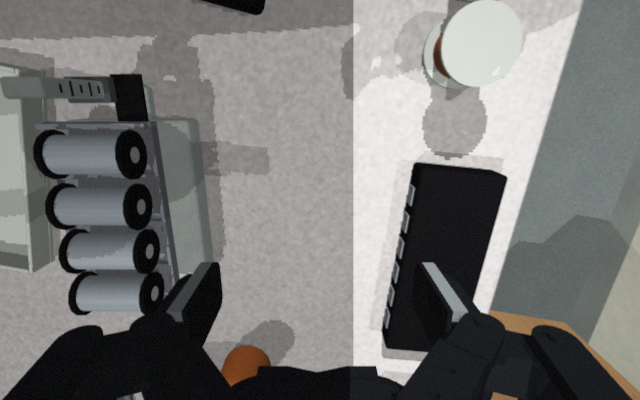

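View pics/c22.png

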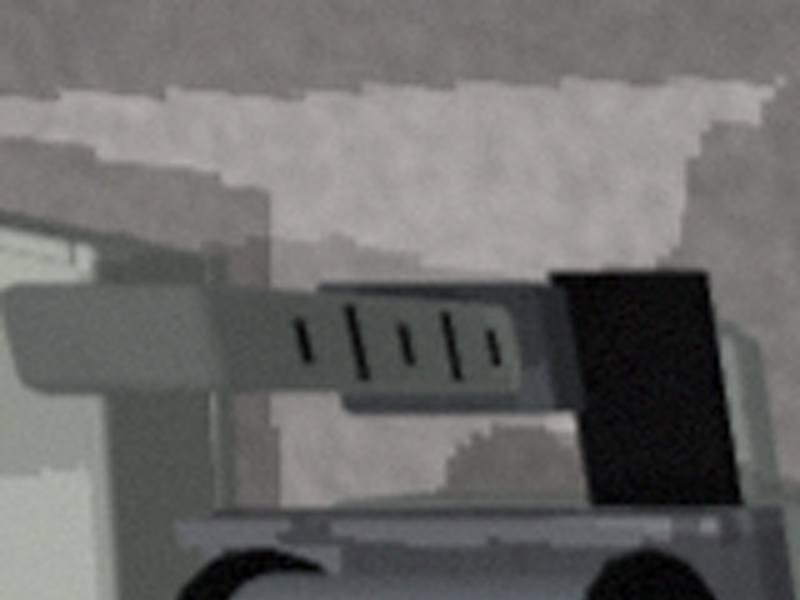

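```bash
python3 - <<'E'
from h import *
import pickle
f=pickle.load(open('w22.pkl','rb'))
n=np.array([.995,.1,0]);c=lambda u,v:(u/5-.4,20+v/5-.4)
def pl(P,u,v):
    p,d=ray(f,*c(u,v));k=((P-p)@n)/(d@n);return np.round(p+k*d,4)
P=np.array([.6068,.340,.125])
print('clip top at post',pl(P,518,345),'post top',pl(P,215,340),'ticks',pl(P,302,342),pl(P,495,345))
print('clip front top edge',[pl(P+np.array([t,0,0]),548,345) for t in (.003,.004,.005)])
for u,v,y in ((552,273,.3515),(707,271,.3535),(580,440,.33)):
    print([np.round(onz(f,*c(u,v),z),4).tolist() for z in (.05,.06,.07)])
E
```

```text
clip top at post [0.6067 0.3413 0.069 ] post top [0.6067 0.3407 0.1243] ticks [0.6067 0.3408 0.1111] [0.6067 0.3412 0.0743]
clip front top edge [array([0.6096, 0.3416, 0.0667]), array([0.6106, 0.3417, 0.0683]), array([0.6116, 0.3418, 0.07  ])]
[[0.6012, 0.3517, 0.05], [0.6071, 0.3517, 0.06], [0.6131, 0.3517, 0.07]]
[[0.625, 0.3543, 0.05], [0.6301, 0.3542, 0.06], [0.6352, 0.3541, 0.07]]
[[0.6033, 0.327, 0.05], [0.6092, 0.3279, 0.06], [0.6151, 0.3288, 0.07]]
```

```bash
python3 -m crank '[[-2.36,2.2,-1,0],[-2.36,2.2,-1,0],[-2.36,2.2,-1,0],[-2.36,2.2,0,0],[-2.36,2.2,0,0],[-2.36,2.2,0,0],[-2.36,2.2,0,0],[-2.36,2.2,0,0],[-2.36,2.2,0,0],[-2.36,2.2,0,0]]'; python3 -m crank '[[-2.36,2.2,0,0],[-2.36,2.2,0,0],[0,0,0,0.7],[0,0,3,0],[0,0,3,0],[0,0,3,0],[0,0,2.5,0],[0,0,0,0],[0,0,0,0]]'; python3 yaw.py; python3 - <<'E'
from h import *
f=shot('wrist','w23.png')
E
```

```text
time: 41.23
tool_pos: [0.558, 0.0302, 0.214]
tool_rot: [0.0, 0.999, 0.05, 0.001]
contact_force: [0.1, -1.0, 0.2]
gripper_width: 0.997
time: 41.98
tool_pos: [0.5159, -0.0173, 0.0974]
tool_rot: [-0.0, 1.0, 0.014, -0.001]
contact_force: [0.4, -0.5, 1.5]
gripper_width: 1.002
[ 0.5159 -0.0173  0.0974] yaw 1.5594249869253962 F [ 0.4 -0.5  1.5] w 1.002 t 41.9833 [-0.18 -0.08  1.98  0.    1.25 -0.21]
```

View pics/w23.png

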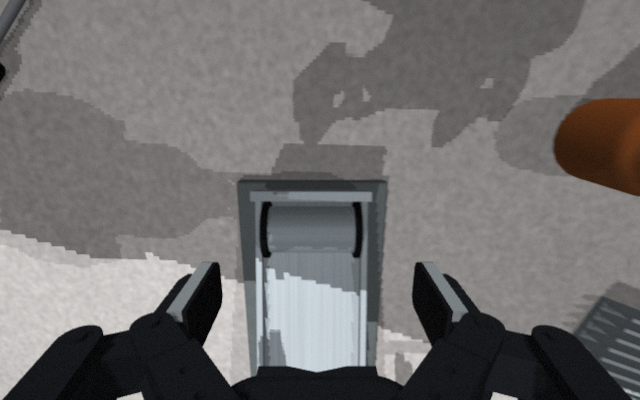

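```bash
python3 - <<'E'
from h import *
f=manip.grab_frame('wrist')
for z in (.053,.057): print(onz(f,312,258,z)+[0,.0178,0])
E
python3 -m crank '[[-0.2,0,1,0],[0,0,1,0],[0,0,1.3,0],[0,0,0.7,0],[0,0,0,0],[0,0,0,0]]'; python3 yaw.py
```

```text
[ 0.51505736 -0.01887163  0.053     ]
[ 0.51506518 -0.01679816  0.057     ]
time: 42.58
tool_pos: [0.5147, -0.0177, 0.0571]
tool_rot: [-0.0, 1.0, 0.013, -0.001]
contact_force: [0.3, 0.4, 0.4]
gripper_width: 0.995
[ 0.5147 -0.0177  0.0571] yaw 1.5465656943989503 F [0.3 0.4 0.4] w 0.995 t 42.5833 [-0.18 -0.03  2.01  0.    1.17 -0.21]
```

```bash
python3 -m crank '[[0,0,0.3,0],[0,0,0,0],[0,0,0,0]]'; python3 -m crank '[[0,0,0,0],[0,0,0,0],[0,0,0,0],[0,0,0,0],[0,0,0,0],[0,0,0,0]]' 0; python3 yaw.py; python3 -m crank '[[0,0,-1,0],[0,0,-2,0],[0,0,-3,0],[0,0,-3,0],[0,0,-3,0],[0,0,-2,0]]'; python3 -m crank '[[-1,-2.5,0,0],[-1,-2.5,0,0],[-1,-2.5,0,0],[-1,-2.5,0,0],[-1,-2.5,0,0],[-1,-2.5,0,0],[-1,-2,0,0],[-1,-1,0,0],[0,0,0,0],[0,0,0,0]]'; python3 yaw.py; python3 - <<'E'
from h import *
import pickle
f=shot('wrist','w24.png');pickle.dump(f,open('w24.pkl','wb'))
E
```

```text
time: 42.83
tool_pos: [0.5154, -0.0178, 0.055]
tool_rot: [0.0, 1.0, 0.013, 0.0]
contact_force: [0.4, -0.1, -0.4]
gripper_width: 1.002
time: 43.33
tool_pos: [0.5146, -0.0178, 0.0557]
tool_rot: [0.0, 1.0, 0.014, -0.001]
contact_force: [-5.1, 0.3, 7.6]
gripper_width: 0.67
[ 0.5146 -0.0178  0.0557] yaw 1.5551211262849534 F [-5.1  0.3  7.6] w 0.67 t 43.3333 [-0.18 -0.03  2.01 -0.    1.17 -0.21]
time: 43.83
tool_pos: [0.5161, -0.0179, 0.1984]
tool_rot: [0.0, 1.0, 0.014, 0.002]
contact_force: [0.4, 0.3, -0.9]
gripper_width: 0.664
time: 44.67
tool_pos: [0.43, 0.1603, 0.1948]
tool_rot: [0.0, 1.0, 0.014, 0.0]
contact_force: [0.0, -0.5, -2.0]
gripper_width: 0.668
[0.43   0.1603 0.1948] yaw 1.6310177808813113 F [ 0.  -0.5 -2. ] w 0.668 t 44.6667 [ 0.19 -0.34  2.03 -0.    1.45  0.17]
```

View pics/w24.png

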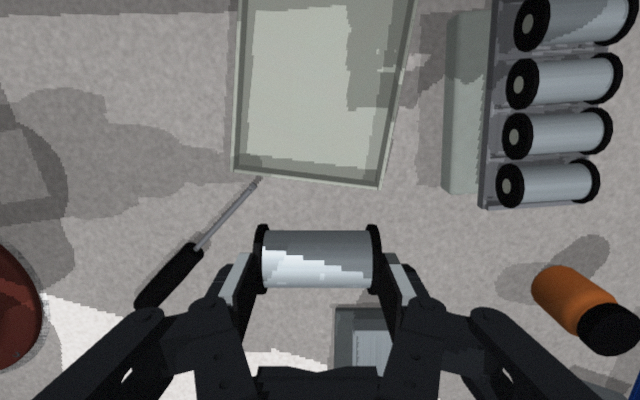

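```bash
python3 - <<'E'
from h import *
import pickle
f=pickle.load(open('w24.pkl','rb'))
for u,v in ((234,172),(380,187),(416,0)): print(np.round(onz(f,u,v,.028),4))
E
```

```text
[0.3507 0.1679 0.028 ]
[0.4913 0.1569 0.028 ]
[0.5073 0.3164 0.028 ]
```

```bash
python3 -m crank '[[0.1,-2.5,0,0],[0.1,-2.5,0,0],[0.1,-2.5,1,0],[0,-2.4,2,0],[0,0,3,0],[0,0,3,0],[0,0,3,0],[0,0,2.5,0],[0,0,0,0],[0,0,0,0]]'; python3 yaw.py; python3 - <<'E'
from h import *
shot('wrist','w25.png')
E
```

```text
time: 45.55
tool_pos: [0.43, 0.2579, 0.0483]
tool_rot: [0.001, 1.0, 0.013, -0.002]
contact_force: [0.2, -0.1, -0.8]
gripper_width: 0.666
[0.43   0.2579 0.0483] yaw 1.469698292753613 F [ 0.2 -0.1 -0.8] w 0.666 t 45.55 [ 0.39 -0.05  2.04 -0.    1.15  0.37]
```

View pics/w25.png

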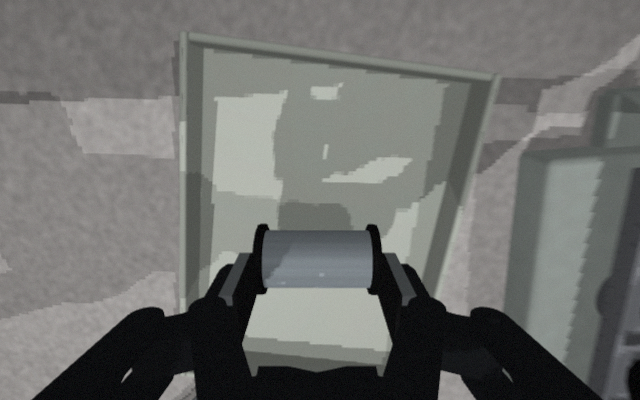

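Reel is inside the tray walls, centred between them. Lower, release, lift out.

```bash
python3 -m crank '[[0,0,1,0],[0,0,1,0],[0,0,0.6,0],[0,0,0,0],[0,0,0,0]]'; python3 yaw.py; python3 -m crank '[[0,0,0,0],[0,0,0,0],[0,0,0,0],[0,0,0,0],[0,0,0,0],[0,0,0,0]]' 0.9; python3 yaw.py; python3 -m crank '[[0,0,-1,0],[0,0,-2,0],[0,0,-3,0],[0,0,-3,0],[0,0,-3,0],[0,0,-3,0],[0,0,-3,0],[0,0,0,0],[0,0,0,0]]'; python3 -m crank '[[-1,2,0,0],[-1,3,0,0],[-1,3,0,0],[0,3,0,0],[0,3,0,0],[0,3,0,0],[0,3,0,0],[0,0,0,0],[0,0,0,0]]'; python3 yaw.py; python3 - <<'E'
from h import *
import pickle
f=shot('wrist','w26.png');pickle.dump(f,open('w26.pkl','wb'))
g=shot('scene','s26.png');shot('top','t26.png')
E
```

```text
time: 46.02
tool_pos: [0.4345, 0.2611, 0.0306]
tool_rot: [-0.001, 1.0, 0.014, 0.003]
contact_force: [-11.4, -3.6, 31.6]
gripper_width: 0.666
[0.4345 0.2611 0.0306] yaw 1.553452540806875 F [-11.4  -3.6  31.6] w 0.666 t 46.0167 [ 0.39 -0.01  2.04  0.    1.11  0.37]
time: 46.52
tool_pos: [0.4302, 0.2589, 0.0231]
tool_rot: [0.0, 1.0, 0.013, -0.0]
contact_force: [0.9, 0.6, 0.0]
gripper_width: 0.895
[0.4302 0.2589 0.0231] yaw 1.5370309514912563 F [0.9 0.6 0. ] w 0.895 t 46.5167 [ 0.39 -0.01  2.05 -0.    1.1   0.37]
time: 47.27
tool_pos: [0.4319, 0.2596, 0.2069]
tool_rot: [-0.001, 1.0, 0.013, 0.003]
contact_force: [0.5, -0.2, 0.5]
gripper_width: 0.902
time: 48.02
tool_pos: [0.4052, 0.0574, 0.2022]
tool_rot: [-0.0, 1.0, 0.012, -0.001]
contact_force: [0.1, -0.0, -0.3]
gripper_width: 0.899
[0.4052 0.0574 0.2022] yaw 1.3486283112657407 F [ 0.1 -0.  -0.3] w 0.899 t 48.0167 [-0.04 -0.49  2.12  0.    1.51 -0.07]
```

View pics/s26.png

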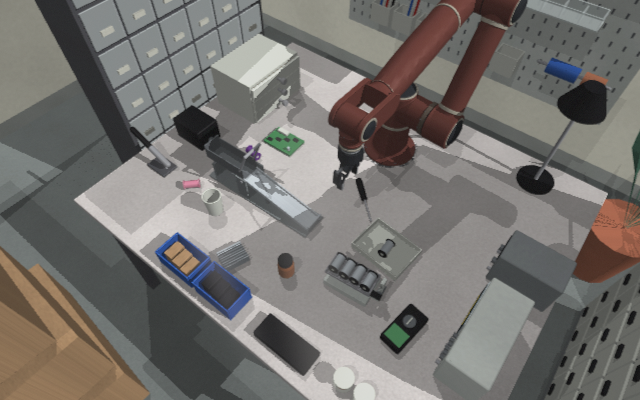

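View pics/t26.png

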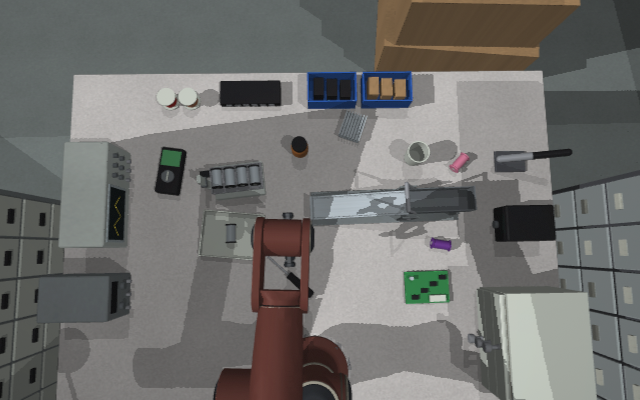

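View pics/w26.png

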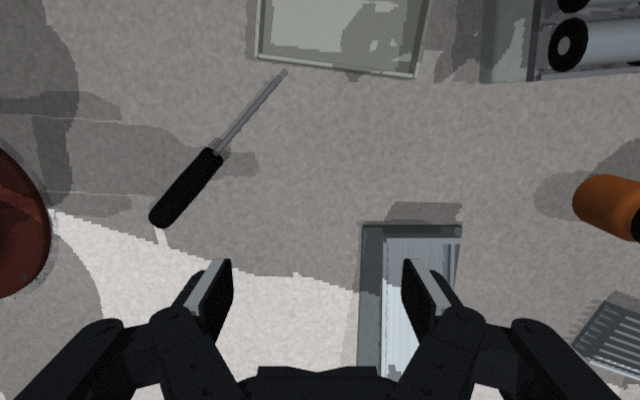

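```bash
python3 - <<'E'
import cv2,numpy as np
o=[]
for n in ('scene0','s26'):
    o.append(cv2.resize(cv2.imread(f'pics/{n}.png')[125:190,195:290],None,fx=4,fy=4,interpolation=cv2.INTER_CUBIC))
a=cv2.resize(cv2.imread('pics/s26.png')[225:310,310:420],None,fx=4,fy=4,interpolation=cv2.INTER_CUBIC)
cv2.imwrite('pics/cmp.png',np.hstack(o));cv2.imwrite('pics/c26.png',a)
E
```

```text
(no output)
```

View pics/cmp.png

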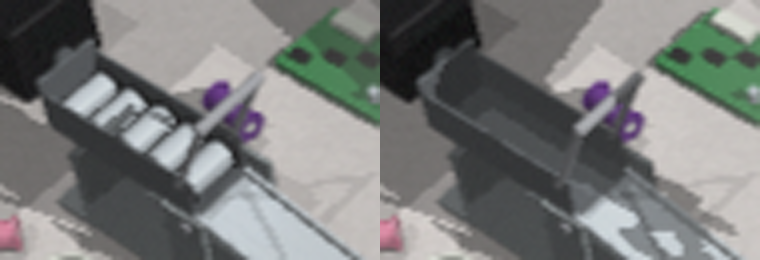

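View pics/c26.png

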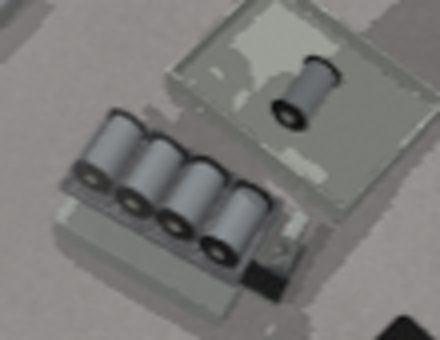

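The bin matches its starting picture (bar end within about 0.5 px). Four reels sit in the pan's lanes and the fifth is in the tray. Handing in.

```bash
python3 -c "
from plant import manip
print(manip.job_done())"
```

```text
the job is handed in; nothing more can be done
None
```

I pulled the bin to its stop, all five reels rolled into the trough, and I swung the bin shut. I then laid four reels in the pan's lanes, put the fifth in the white tray and handed the job in at about 48 s of the 200 s; no verdict is reported.

**Last checks:**
- **Bin shut:** in the final scene picture the bar sits within about 0.5 px of where it was before the pull.
- **Pointer at the mark:** with four reels on the pan I measured the pointer tip at z ≈ 0.061 m and the clip's middle at ≈ 0.0605 m.
- **Reels:** all four lanes of the pan hold one reel each, and the left-over reel lies well inside the tray walls.
- **Everything else:** the bystanders and the pink and purple look-alikes look unmoved, and the gripper is clear.

**What disagreed or went less cleanly:**
- **Clip height:** my first rough estimates put the clip's top anywhere from 0.054 to 0.0685 m. The side views, which gave 0.069–0.072 m, settled it on four reels.
- **Bin angle at the stop:** the tool's travel gave about 0.58 rad rather than 0.62, because the bar slipped about 5 mm in the grip. The 37 N against the pull showed the bin was on its stop.
- **Tray placement:** the reel was pressed into the tray floor with about 32 N before I let go.

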